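# Stopper a vial in the bench stoppering press

### The arm

A 6-joint arm with a two-finger parallel gripper is mounted at the origin on the work surface; the furniture and walls round the work are solid. World frame = base frame: x ahead of the robot, y to its left, z up, the work surface at z = 0. Lengths are in m, angles in degrees, forces in N, time in s.
With the tool pointing down it reaches from about 0.375 to 0.9 m from the base axis. Payload 3.1 kg.
Tool frame: the origin (TCP) lies midway between the tips of the shut fingers; the grasp point (between the pads) lies bot.hold_point_z behind it (bot.hold_point_z is the distance from the TCP to the grasp point, in m); z points along the fingers, y is the direction in which the jaws open and shut (so a half turn about z gives the same grasp; the last joint's range is limited). The gripper opens to 87 mm and grips with 3 to 60 N. Pads are 19 mm wide; open, the fingers measure 117 mm over their backs; the gripper's body (75 mm by 190 mm) begins 51 mm behind the grasp point.
Start: joints at [57.095, 30.224, 82.088, -0, 67.689, -10.227], TCP at [0.241, 0.577, 0.223] pointing down, gripper open.
Joint ranges: [-176.69, 176.69], [-43.24, 126.21], [12.49, 139.97], [-82, 262], [0, 151.66], [-163.58, 163.58]. Speed limits (degrees/s): [159.86, 159.86, 180, 180, 180, 180].

### API

Orientations are given as a 3x3 rotation matrix whose columns are the frame's x, y, z axes.
In Python, from rig import bot, vision, hand_in gives the robot as it stands. The module is installed in compiled form; this text tells all that it offers.
- The arm moves only by the shell command python3 -m handwheel 'ROWS'. ROWS is JSON, a list of rows, each an object of numbers: "hand": the gripper's target within -1 to 1 (fully open at 1, half-way at 0, shut at -1); "dx", "dy", "dz": the shift along the world's x, y, z in cm; "wx", "wy", "wz": the turn, a rotation vector about the world's x, y, z in rad. In form: [{"hand": .., "dx": .., "dy": .., "dz": .., "wx": .., "wy": .., "wz": ..}, ...]. A call has 1 to 10 rows; each row shifts and turns the commanded pose from where the row before left it; what a row does not reach is not made up. A row lasts 1/10 s, in which the tool goes at most 50 mm and 8.59 degrees, less where a joint would pass 70% of its speed; a pose out of reach is approached as far as the arm can. A call with a gripper value outside its range is refused whole. The fingers move at their own pace and stop on an object; the grip force is fixed at half the most. Time passes only in rows, so rows that do not move let the fingers close. It gives the time, the measured TCP pose, the force and the opening at its end, in the units of the state.
- bot.read_state(): the state, without advancing time (a new reading comes with each control period).
- vision.capture(name): name is "scene" or "top"; returns (picture, depth): 400x640x3 uint8, red, green, blue; 400x640 float32, m along the optical axis (not along the pixel's ray), 0 where there is no reading.
- vision.get_calibration(name): a dict with "fx", "fy", "cx", "cy" (pixels), "k1" (the pictures are not rectified: a ray, as slopes to the right and down, at radius r is drawn at 1 + k1 r^2 times it, then the intrinsics apply), "rvec" (rotation vector, rad) and "tvec" (3), from world to camera coordinates, as OpenCV has them. Camera axes: x right, y down, z forward; pixel columns grow to the right and rows downward; lengths in m; the calibration is good to about 2 mm. A picture is of the moment at which its call begins. get_calibration takes no time and is no camera call.
- hand_in(): hands the job in, once; it reports no verdict.
The state is a dict: "time_s": time; "joint_positions": joint angles; "qvel": joint speeds; "tau": joint torques, N m; "position": TCP position; "tcp_rot": TCP orientation; "force": force on the tool from outside, world axes, zero at the start; "moment": the same for the moment, N m; "opening": opening from 0.0 (shut) to 1.0 (fully open).
Only numpy, scipy, OpenCV 4.12 (cv2) and the standard library are available. Lean on these libraries where they do the work, as an engineer would, in place of code of your own. Each camera call takes 0.05 s, during which the arm holds its last target.

### The job

One amber vial in the blue rack still has its grey stopper standing well proud: stand that vial in the round nest of the press's carriage and slide the carriage in until it comes up against its end stop, which puts the vial under the ram. Then push the black palm knob down, past the drag of the stopper, until you feel the ram land firmly on its stop collar, keep it there for about a second without leaning hard on the collar's rubber washer, and let the knob come all the way back up. Leave the vial there with the carriage home, and do not disturb the finished vials, the dropping bottle or the beaker.

Things in the scene. Friction and masses are not known exactly. Their poses are not given: they have to be found in the camera images.
- vial_mid (a point): Centre (half-way up) of the loose amber vial to be stoppered: glass 24 mm across up to 50 mm, rim 20 mm, 70 mm tall, 60 g; z up its axis. Its grey stopper stands 16 to 18 mm proud of the rim (top up to 53 mm above this point). It stands in one of the rack's three holes (which varies). Grasp the glass 3 to 12 mm above this point, closing along the rack's x axis.
- stopper (a joint): How far the grey stopper has been pushed down into the vial's neck, m: 0 = 18 mm proud of the rim, at most 0.020. It starts at 0 to 0.002, moves against about 4 N of friction and stays where it is left.
- rack: Low blue rack for three vials, 48 x 178 mm, fixed. Origin under its centre on the bench; the holes lie along its y axis at -56, 0 and +56 mm. Hole floors 4 mm, top 14 mm, end lugs 20 mm above the bench.
- press: Pale grey stoppering press, fixed. Origin on the bench below the ram axis, z up. Column 85 mm along its +x; the carriage sticks out along its +y and slides in along -y. Base top at 13 mm. Head (48 mm along y, -26 to 111 mm along x, 126 to 160 mm up) leaves no room above a nest that is in. The brass stop collar on the head was screwed by the last user to a height nobody measured.
- nest (a point): Centre of the flat floor of the round nest in the carriage, 20 mm above the bench, z up. The nest is 27 mm in diameter and 13 mm deep, in a 46 x 46 mm aluminium block.
- carriage (a joint): Travel of the carriage, m: 0 = pulled right out (nest 115 mm from the ram axis), 0.115 = home against its end stop, nest exactly under the ram. Starts between 0 and 0.012. Slides with about 1.5 N of friction and stays where it is left.
- tab (a point): Centre of the outer face of the carriage's upright red finger tab, 53 mm above the bench; the face looks along the press's +y. The tab is 36 mm wide (press x), 8 mm thick (press y), its top 62 mm above the bench, its outer face 99 mm from the nest's centre. Push it along the press's -y, for instance with shut fingers against this face, tips 25 mm lower, or pinch it.
- knob_top (a point): Top centre of the black mushroom palm knob on the ram, 47 mm in diameter, 218 mm above the bench at rest; it moves down with the ram and is pressed straight down.
- ram (a joint): Stroke of the sprung ram, m: 0 = up, grows as the knob goes down. Spring: 3 N at rest, 0.15 N more per mm. After 5 to 7 mm the foot meets the stopper: 4 N more, not the stop. Total under 11 N until the ram lands on the collar's washer, after 8.5 to 22 mm (varies); there it rises 10 N per mm. The ram must rest on the washer with over 5 N, never over 15 N; the 4 N of drag fades once it stands still.
- vial_done_1_mid (a point): Centre, half-way up, of a finished amber vial in the rack: the same size, its stopper 5 mm proud. Leave it standing.
- vial_done_2_mid (a point): Centre, half-way up, of the other finished vial in the rack. Leave it standing.
- drop_bottle_2: Loose clear dropping bottle with a red rubber teat, 42 mm in diameter, 112 mm tall, standing to the right of the press. Origin at its foot. Leave it alone.
- beaker_yellow: Loose glass beaker with something yellow in it, 65 x 75 x 89 mm, standing to the right of the press. Origin at its foot. Leave it alone.
There are look-alikes about, which are no part of the job. Leave any turquoise look-alike of the part that bears vial_mid alone.

How it is judged:
By the outcome, as a careful person would: the job done as asked, in the order asked, and still so for the second after the job is handed in, with the robot touching nothing.
It also fails if it takes over 64 s, if anything falls off the work surface, if the arm or the gripper's body presses on something with over 40 N, if the wrist force passes 120 N, or if a joint passes its speed limit or range.

## Working session

There is one attempt and no reset: what is moved stays moved. The work goes in short steps, Python scripts to look and compute and a shell command to move; the robot and the scene stay as the last step left them, time stands still between calls to the robot, and variables do not carry over. Pictures are saved under pics/ and viewed, and the job is handed in when it is done.

```bash
mkdir -p pics; cat > h.py <<'E'
import numpy as np, cv2
from rig import bot, vision
def cal(n):
    c=vision.get_calibration(n); R=cv2.Rodrigues(np.array(c["rvec"],float))[0]; t=np.array(c["tvec"],float).ravel()
    K=np.array([[c["fx"],0,c["cx"]],[0,c["fy"],c["cy"]],[0,0,1]],float)
    return K,np.array([c["k1"],0,0,0,0],float),R,t
def ray(n,u,v):
    K,d,R,t=cal(n); p=cv2.undistortPoints(np.array([[[u,v]]],float),K,d)[0,0]
    return -R.T@t, R.T@np.array([p[0],p[1],1.0])
def onz(n,u,v,z):
    o,d=ray(n,u,v); return o+d*(z-o[2])/d[2]
def at(n,u,v,dep):
    o,d=ray(n,u,v); return o+d*dep
def proj(n,P):
    K,d,R,t=cal(n); return cv2.projectPoints(np.array(P,float).reshape(-1,1,3),cv2.Rodrigues(R)[0],t,K,d)[0].reshape(-1,2)
def cloud(n,dep):
    K,d,R,t=cal(n); h,w=dep.shape; uu,vv=np.meshgrid(np.arange(w),np.arange(h))
    p=cv2.undistortPoints(np.stack([uu,vv],-1).reshape(-1,1,2).astype(float),K,d).reshape(h,w,2)
    P=np.dstack([p,np.ones((h,w))])*dep[...,None]; return (P-t)@R
E
python3 - <<'E'
from h import *
for n in("scene","top"):
    p,d=vision.capture(n); cv2.imwrite(f"pics/{n}0.png",p[...,::-1]); np.savez(f"{n}0.npz",p=p,d=d)
    print(n,vision.get_calibration(n), ray(n,320,200))
s=bot.read_state(); print({k:np.round(v,4).tolist() for k,v in s.items()}, bot.hold_point_z)
E
```

```text
scene {'fx': 438.8318023771426, 'fy': 438.8318023771426, 'cx': 315.767540769486, 'cy': 204.6960884088345, 'k1': -0.0798742029825058, 'rvec': array([ 1.19963296, -1.94296325,  1.19415325]), 'tvec': array([0.23683377, 0.38040741, 0.70137193])} (array([-0.30480119,  0.411821  ,  0.65591335]), array([ 0.80149472, -0.40624815, -0.43906287]))
top {'fx': 435.7928822467745, 'fy': 435.7928822467745, 'cx': 320.2766036601754, 'cy': 199.87090722555692, 'k1': -0.10617926265980034, 'rvec': array([ 2.17038283, -2.15953638,  0.10866204]), 'tvec': array([-0.00486954,  0.58605533,  1.32825928])} (array([ 0.44328159, -0.00904559,  1.38245321]), array([ 0.10476278,  0.00586624, -0.99448018]))
{'time_s': 0.1, 'joint_positions': [57.0973, 30.2729, 82.1497, 0.0001, 67.689, -10.2285], 'qvel': [0.0342, -0.1904, -0.1795, 0.0239, -0.0196, -0.0535], 'tau': [0.0, -44.0987, -17.7152, 0.0635, 0.0534, -0.0001], 'position': [0.2406, 0.5761, 0.2217], 'tcp_rot': [[-0.9227, 0.3855, -0.0011], [0.3855, 0.9227, -0.0016], [0.0003, -0.0019, -1.0]], 'force': [0.0069, 0.8794, -0.3165], 'moment': [-0.0083, -0.0164, -0.0162], 'opening': 0.9998} 0.0187
```

View pics/scene0.png

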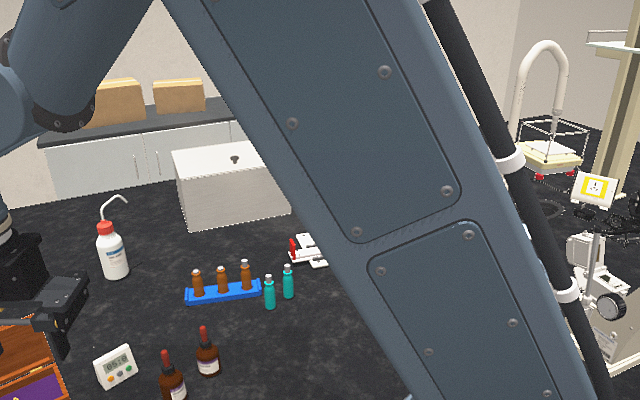

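View pics/top0.png

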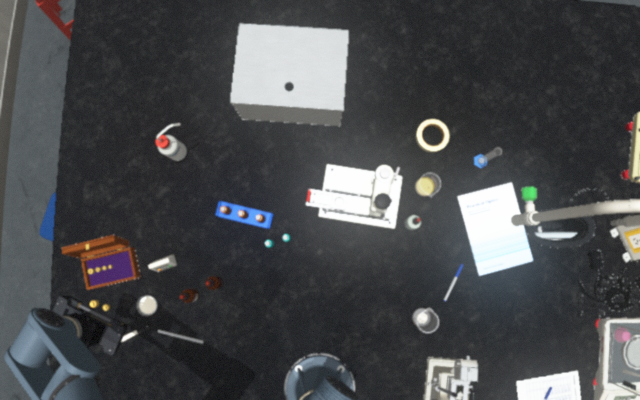

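The scene view shows three amber vials in the blue rack at about (197,282), (222,278) and (246,272). Two turquoise look-alikes stand at (269,290) and (288,281). The arm hides the press here. The top view shows the rack at (244,214), the press at (360,195), the red tab at (308,197) and the knob at (381,201). I'll enlarge both views to pick the right vial.

```bash
python3 - <<'E'
from h import *
a=np.load("scene0.npz");b=np.load("top0.npz")
c=cv2.resize(a["p"][250:315,175:305,::-1],None,fx=6,fy=6,interpolation=cv2.INTER_CUBIC);cv2.imwrite("pics/c1.png",c)
c=cv2.resize(b["p"][150:255,205:435,::-1],None,fx=3.4,fy=3.4,interpolation=cv2.INTER_CUBIC);cv2.imwrite("pics/c2.png",c)
E
```

```text
(no output)
```

View pics/c1.png

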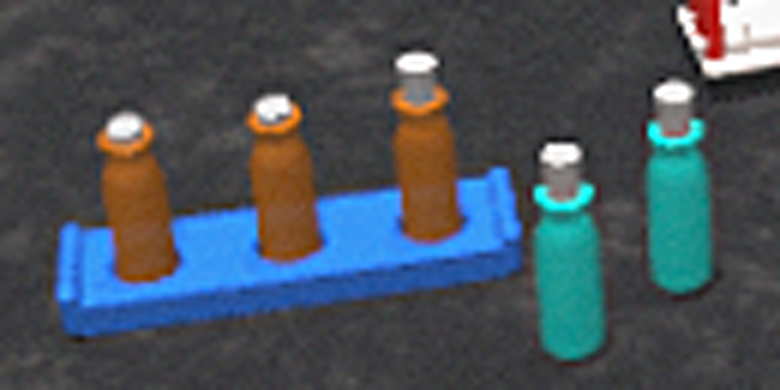

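View pics/c2.png

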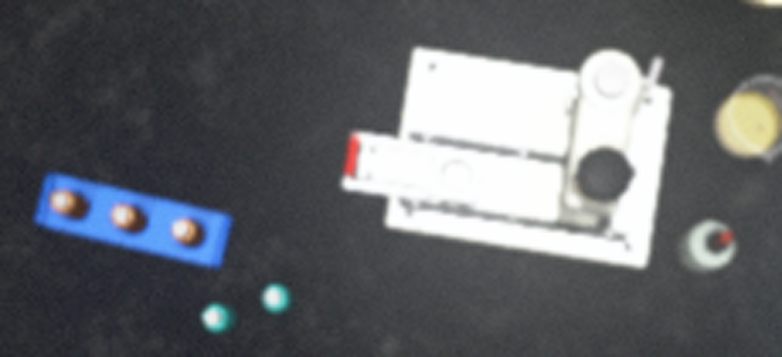

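The tall-stopper vial is the one at scene (246,272), crop (416,140), with a long grey stopper. The other two have low stoppers. In the top view it is the right-hand hole, about (259,218), next to the turquoise pair, which stand outside the rack. Next I'll measure the rack, vial, tab and knob.

```bash
python3 - <<'E'
from h import *
a=np.load("scene0.npz");b=np.load("top0.npz")
def dirn(n):
    K,d,R,t=cal(n); print(n,"img right",R[0].round(3),"down",R[1].round(3))
dirn("top");dirn("scene")
P=cloud("top",b["d"]); hsv=cv2.cvtColor(b["p"],cv2.COLOR_RGB2HSV)
H,S,V=cv2.split(hsv)
win=np.zeros_like(H,bool); win[150:255,205:435]=1
def comps(m,name,mn=8):
    n,l,st,ce=cv2.connectedComponentsWithStats((m&win).astype(np.uint8))
    for i in range(1,n):
        if st[i,4]>=mn: 
            q=P[l==i]; q=q[b["d"][l==i]>0]
            print(name,st[i],ce[i].round(1),"zmed/max",np.round([np.median(q[:,2]),q[:,2].max()],3),"med",np.median(q,0).round(3))
blue=(H>100)&(H<125)&(S>130)&(V>80)
comps(blue,"blue",50)
comps(((H<8)|(H>172))&(S>130)&(V>80),"red")
comps((H>78)&(H<98)&(S>80)&(V>80),"turq")
comps((H>5)&(H<20)&(S>100)&(V>60),"amber")
cn,_=cv2.findContours((blue&win).astype(np.uint8),cv2.RETR_EXTERNAL,cv2.CHAIN_APPROX_NONE)
c=max(cn,key=cv2.contourArea).reshape(-1,2)
w=np.array([onz("top",u,v,0.014)[:2] for u,v in c],np.float32)
r=cv2.minAreaRect(w); print("rack rect",r, cv2.boxPoints(r))
# floor depth check
print("bench z",np.median(P[240:255,300:400,2]))
# turquoise & vial tops in depth
for (u,v) in [(224,209),(241,213),(259,218),(381,201),(343,200),(412,222)]:
    q=P[v-6:v+7,u-6:u+7].reshape(-1,3); k=np.argsort(-q[:,2])[:8]; print((u,v),q[k].mean(0).round(4), q[:,2].max().round(4))
np.save("/tmp/Pt.npy",P)
E
```

```text
top img right [ 0.005 -1.    -0.005] down [-0.994 -0.005 -0.105]
scene img right [-0.445 -0.896 -0.006] down [-0.4    0.204 -0.894]
blue [215 200  59  29 763] [244.6 214.7] zmed/max [0.013 0.037] med [0.539 0.233 0.013]
red [306 191   4  10  25] [307.8 195.5] zmed/max [0.058 0.065] med [0.598 0.036 0.058]
turq [282 233   9   9  39] [286.5 237.4] zmed/max [0.053 0.074] med [0.467 0.1   0.053]
turq [265 239   9   9  43] [269.5 243.1] zmed/max [0.051 0.073] med [0.451 0.15  0.051]
amber [224 208   5   5  17] [226.4 210.5] zmed/max [0.055 0.075] med [0.549 0.286 0.055]
amber [242 212   4   5  13] [243.9 214.5] zmed/max [0.058 0.077] med [0.536 0.231 0.058]
amber [259 216   4   5  11] [260.9 218.5] zmed/max [0.061 0.076] med [0.524 0.176 0.061]
rack rect ((0.5408998131752014, 0.24016503989696503), (0.18389804661273956, 0.0555013008415699), 76.83578491210938) [[0.49293768 0.15695232]
 [0.5469805  0.14431229]
 [0.58886194 0.32337776]
 [0.5348191  0.3360178 ]]
bench z -0.0008069382259327426
(224, 209) [0.5529 0.2932 0.0798] 0.082
(241, 213) [0.5419 0.238  0.0803] 0.0827
(259, 218) [0.5184 0.1582 0.2543] 1.3825
(381, 201) [ 0.5499 -0.1502  0.3671] 1.3825
(343, 200) [ 0.5873 -0.0752  0.0375] 0.0388
(412, 222) [ 0.5221 -0.2877  0.1066] 0.1097
```

```bash
python3 - <<'E'
from h import *
b=np.load("top0.npz");P=np.load("/tmp/Pt.npy")
g=b["p"][150:250,290:420,::-1]
c=cv2.resize(g,None,fx=6,fy=6,interpolation=cv2.INTER_CUBIC);c=cv2.convertScaleAbs(c,alpha=1.0)
l=cv2.cvtColor(c,cv2.COLOR_BGR2GRAY).astype(float); e=np.clip((l-150)*255/105,0,255).astype(np.uint8); cv2.imwrite("pics/c3.png",e)
# z map of press
z=np.round(P[170:226:3,300:408:4,2]*1000).astype(int); print(z)
E
```

```text
[[  -1   -4   -2   -4    1   -4    0   17   15   15    8   13    7   13
    16   11    8    8    0  159  156  170  170  159  145    3    2]
 [  -5    1    0    1   -2    0   -2   15   13   13   15    8   12   13
    14   10   18   14   17  155  168  173  177  160  150    0   -3]
 [  -4    0   -1    5   -4   -1   -5   14    9   18   12   10    7    9
    13   14   16   13   14  155  158  171  174  161   15   12    1]
 [  -1    0   -5    1   -8    0    2   12   13   11   15   11   16   10
     8   11   14   13   18  156  162  157  159   14   15   10    4]
 [  -4    5    3    0   -2   -3   10    9   12    9    9   12   11 1382
    14    9    9   11   20  154  157  157  158   14    7   14   -1]
 [  -2   -2    4   -3    5   -4   15   12   16   13   13    9   12   10
    14   10   13   12   14  158  157  157  154   13   12   14   -3]
 [  -6   -1   -2   -2    1    0    7   19   12   11   14    5   14   15
     9   15    7   10   15  155  156  155  157    7   13   -1   -3]
 [  -2   -8   64   16   12   14   18   13   20   20   18   22   13   13
     7   12   17   17   13  157  163  158  160  
[... 860 characters left out ...]
 [  -2    3    4   -1    0   12   18   10   15   16   18   23   23   22
    11   13   13   11    9   18  149  151   20   16   14    1    1]
 [  -5  -11   -3   -2    1    9   11   11   14   12   11   12   18   12
    19   17   20   16   22   13   21   34   15   10   10    2    2]
 [  -3   -1    2    1   -3   -3   -3   -2   -4   15    7   10   11   12
     4   12   14   13   16   17   20   17   13   12   10    0   -1]
 [  -2   -4  -10    2    0    0    4    0    4    1   -2    1   -3    5
    15    7   14   16   13   11   18   11   12   17    1    4    8]
 [   3   -1    1   -2   -4   -2   -1   -6   -2    6   -1    0    2    0
    -1    3   -4    1   12   10   12   11   13   15    2    0    4]]
```

View pics/c3.png

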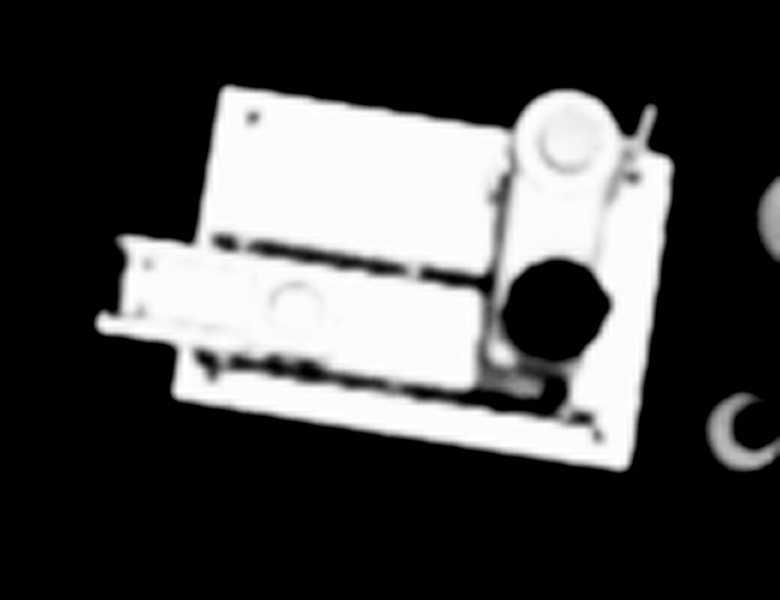

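```bash
python3 - <<'E'
from h import *
b=np.load("top0.npz"); im=b["p"]; gray=cv2.cvtColor(im,cv2.COLOR_RGB2GRAY)
f=lambda x,y:((x+.5)/6-.5+290,(y+.5)/6-.5+150)
cs=[onz("top",*f(*q),0.013)[:2] for q in [(222,88),(672,160),(628,468),(175,397)]]
print("base corners",np.round(cs,4))
A,B,C,D=cs
for p,q in ((A,B),(D,C),(A,D),(B,C)): print("edge",np.round(q-p,4),np.linalg.norm(q-p).round(4),np.degrees(np.arctan2(*(q-p)[::-1])).round(2))
# knob
kk=cv2.resize(gray[185:220,365:400],None,fx=6,fy=6,interpolation=cv2.INTER_CUBIC)
m=(kk<110).astype(np.uint8); cn,_=cv2.findContours(m,cv2.RETR_EXTERNAL,cv2.CHAIN_APPROX_NONE)
c=max(cn,key=cv2.contourArea); (x,y),(w,h),an=cv2.fitEllipse(c); print("knob px",(x+.5)/6-.5+365,(y+.5)/6-.5+185,w/6,h/6)
for z in(.212,.218): print("knob",onz("top",(x+.5)/6-.5+365,(y+.5)/6-.5+185,z))
print("nest ring top",onz("top",*f(297,303),0.033))
hsv=cv2.cvtColor(im,cv2.COLOR_RGB2HSV); H,S,V=cv2.split(hsv)
big=cv2.resize(im[180:215,295:325],None,fx=8,fy=8,interpolation=cv2.INTER_CUBIC)
hs=cv2.cvtColor(big,cv2.COLOR_RGB2HSV); m=(((hs[...,0]<8)|(hs[...,0]>172))&(hs[...,1]>110)&(hs[...,2]>60)).astype(np.uint8)
cn,_=cv2.findContours(m,cv2.RETR_EXTERNAL,cv2.CHAIN_APPROX_NONE); c=max(cn,key=cv2.contourArea)
r=cv2.boxPoints(cv2.minAreaRect(c)); 
print("tab corners z.062",[onz("top",(u+.5)/8-.5+295,(v+.5)/8-.5+180,.062)[:2].round(4) for u,v in r])
# vial stopper tops
for nm,z in (("top",0),):
    sub=im[195:232,212:280]; 
    for (u,v) in [(224,209),(241,213),(259,217)]:
        w=cv2.resize(im[v-9:v+10,u-9:u+10],None,fx=8,fy=8,interpolation=cv2.INTER_CUBIC); h2=cv2.cvtColor(w,cv2.COLOR_RGB2HSV)
        mm=(h2[...,1]<90)&(h2[...,2]>120); 
        ys,xs=np.nonzero(mm); px=((xs.mean()+.5)/8-.5+u-9,(ys.mean()+.5)/8-.5+v-9)
        print("stopper",np.round(px,2),len(xs)/64,[onz("top",*px,zz)[:2].round(4) for zz in(.079,.091)])
E
```

```text
base corners [[ 0.7023 -0.0214]
 [ 0.6649 -0.2607]
 [ 0.5014 -0.2351]
 [ 0.5377  0.0027]]
edge [-0.0374 -0.2393] 0.2422 -98.88
edge [-0.0363 -0.2378] 0.2406 -98.68
edge [-0.1646  0.0241] 0.1664 171.69
edge [-0.1636  0.0256] 0.1655 171.12
knob px 382.1436882019043 201.11172103881836 14.158196767171225 15.120103200276693
knob [ 0.5643589  -0.17019089  0.212     ]
knob [ 0.56373823 -0.16936482  0.218     ]
nest ring top [ 0.58546072 -0.0605055   0.033     ]
tab corners z.062 [array([0.5807, 0.0433]), array([0.6132, 0.0383]), array([0.6116, 0.0285]), array([0.5792, 0.0335])]
stopper [222.29 208.58] 36.203125 [array([0.5531, 0.2937]), array([0.5521, 0.2909])]
stopper [240.14 212.78] 35.796875 [array([0.5407, 0.239 ]), array([0.5399, 0.2367])]
stopper [257.97 216.98] 33.40625 [array([0.5284, 0.1847]), array([0.5276, 0.1829])]
```

```bash
python3 - <<'E'
from h import *
a=np.load("scene0.npz")["p"]
# scene: amber body blobs + grey stopper
big=cv2.resize(a[250:315,180:265],None,fx=8,fy=8,interpolation=cv2.INTER_CUBIC); hs=cv2.cvtColor(big,cv2.COLOR_RGB2HSV)
m=((hs[...,0]>4)&(hs[...,0]<20)&(hs[...,1]>140)&(hs[...,2]>60)).astype(np.uint8)
n,l,st,ce=cv2.connectedComponentsWithStats(m)
for i in range(1,n):
    if st[i,4]>400:
        ys,xs=np.nonzero(l==i); g=lambda x,y:((x+.5)/8-.5+180,(y+.5)/8-.5+250)
        t=ys<ys.min()+0.15*(ys.max()-ys.min()); rim=g(xs[t].mean(),ys[t].mean())
        lo=ys>ys.min()+0.5*(ys.max()-ys.min()); mid=(ys.max()+ys.min())/2
        print(np.round(g(*ce[i]),1),st[i,4]/64,"rim@.074",np.round(rim,1),onz("scene",*rim,.074).round(4),"width px",st[i,2]/8)
rack=[.5409,.2402]; R=np.array([.228,.974])
for s in(-.056,0,.056):
    q=np.array(rack)+s*R; print(q, proj("scene",[[*q,.074]]).round(1),proj("top",[[*q,.091]]).round(1),proj("top",[[*q,.079]]).round(1))
E
```

```text
[245.5 277.4] 202.203125 rim@.074 [244.7 266.5] [0.5239 0.1878 0.074 ] width px 11.25
[221.7 280.9] 211.171875 rim@.074 [220.9 269.5] [0.5367 0.2408 0.074 ] width px 12.125
[197.4 284.3] 219.921875 rim@.074 [195.9 272.9] [0.5492 0.2959 0.074 ] width px 13.375
[0.528132 0.185656] [[245.  265.3]] [[257.1 216.8]] [[257.7 217.1]]
[0.5409 0.2402] [[220.7 268.5]] [[239.  212.4]] [[239.7 212.7]]
[0.553668 0.294744] [[196.  271.7]] [[221.  208.1]] [[222.  208.4]]
```

Measurements agree within 2–3 mm. The vial is at about (0.527, 0.185), confirmed in both views, and the rack x axis is at -13.2°. The press yaw is -8.8°, the nest is near (0.584, -0.059), and the knob is near (0.564, -0.169). I'll move over the vial and turn the jaws along rack x.

```bash
python3 -m handwheel '[{"hand":1,"dx":2.4,"dy":-3.3,"wz":-0.14},{"hand":1,"dx":2.4,"dy":-3.3,"wz":-0.14},{"hand":1,"dx":2.4,"dy":-3.3,"wz":-0.14},{"hand":1,"dx":2.4,"dy":-3.3,"wz":-0.14},{"hand":1,"dx":2.4,"dy":-3.3,"wz":-0.14},{"hand":1,"dx":2.4,"dy":-3.3,"wz":-0.14},{"hand":1,"dx":2.4,"dy":-3.3,"wz":-0.14},{"hand":1,"dx":2.4,"dy":-3.3,"wz":-0.14},{"hand":1,"dx":2.4,"dy":-3.3,"wz":-0.14},{"hand":1,"dx":2.4,"dy":-3.3,"wz":-0.14}]'
cat > st.py <<'E'
from h import *
s=bot.read_state(); R=np.array(s["tcp_rot"]); print(s["time_s"],"pos",np.round(s["position"],4),"jaw yaw",np.degrees(np.arctan2(R[1,1],R[0,1])).round(2),"z",R[:,2].round(4),"F",np.round(s["force"],2),"open",round(s["opening"],3), "j",np.round(s["joint_positions"],1))
E
python3 st.py; python3 - <<'E'
from h import *
for n in("scene","top"):
    p,d=vision.capture(n); cv2.imwrite(f"pics/{n}1.png",p[...,::-1]); np.savez(f"{n}1.npz",p=p,d=d)
E
```

```text
0.1 pos [0.2406 0.5761 0.2217] jaw yaw 67.33 z [-0.0011 -0.0016 -1.    ] F [ 0.01  0.88 -0.32] open 1.0 j [ 57.1  30.3  82.1   0.   67.7 -10.2]invalid input
```

View pics/scene1.png

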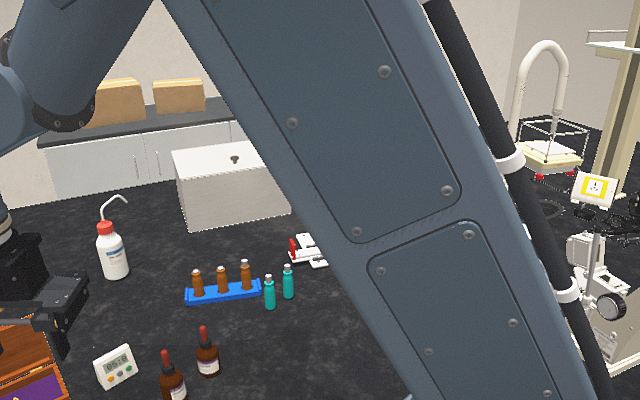

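The call was refused and nothing moved, so the scene is unchanged. I'll try again with every key filled in.

```bash
python3 -m handwheel '[{"hand":1,"dx":2.4,"dy":-3.3,"dz":0,"wx":0,"wy":0,"wz":-0.14},{"hand":1,"dx":2.4,"dy":-3.3,"dz":0,"wx":0,"wy":0,"wz":-0.14},{"hand":1,"dx":2.4,"dy":-3.3,"dz":0,"wx":0,"wy":0,"wz":-0.14},{"hand":1,"dx":2.4,"dy":-3.3,"dz":0,"wx":0,"wy":0,"wz":-0.14},{"hand":1,"dx":2.4,"dy":-3.3,"dz":0,"wx":0,"wy":0,"wz":-0.14},{"hand":1,"dx":2.4,"dy":-3.3,"dz":0,"wx":0,"wy":0,"wz":-0.14},{"hand":1,"dx":2.4,"dy":-3.3,"dz":0,"wx":0,"wy":0,"wz":-0.14},{"hand":1,"dx":2.4,"dy":-3.3,"dz":0,"wx":0,"wy":0,"wz":-0.14},{"hand":1,"dx":2.4,"dy":-3.3,"dz":0,"wx":0,"wy":0,"wz":-0.14},{"hand":1,"dx":2.4,"dy":-3.3,"dz":0,"wx":0,"wy":0,"wz":-0.14}]'
python3 st.py; python3 - <<'E'
from h import *
for n in("scene","top"):
    p,d=vision.capture(n); cv2.imwrite(f"pics/{n}2.png",p[...,::-1]); np.savez(f"{n}2.npz",p=p,d=d)
E
```

```text
time_s: 1.2
position: [0.4816, 0.2452, 0.2225]
tcp_rot: [[0.229, 0.973, -0.0], [0.973, -0.229, 0.0], [0.0, -0.0, -1.0]]
force: [0.9, 0.2, 0.2]
opening: 1.002
1.2 pos [0.4816 0.2452 0.2225] jaw yaw -13.23 z [-1.e-04  1.e-04 -1.e+00] F [0.92 0.2  0.21] open 1.002 j [15.1 23.7 94.3  0.  62.  28.3]
```

View pics/scene2.png

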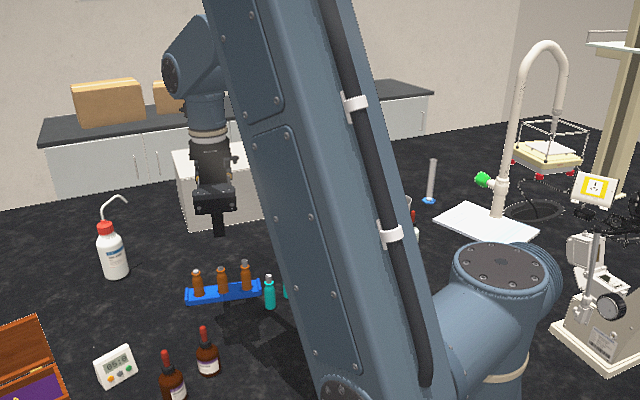

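The move tracked exactly, and the jaw yaw is -13.2°. In the scene view the gripper at (213,205) is clear of everything. The arm still hides the press. Next I'll go over the vial and down partway.

```bash
python3 -m handwheel '[{"hand":1,"dx":2.3,"dy":-3.0,"dz":0,"wx":0,"wy":0,"wz":0},{"hand":1,"dx":2.3,"dy":-3.0,"dz":0,"wx":0,"wy":0,"wz":0},{"hand":1,"dx":0,"dy":0,"dz":-3,"wx":0,"wy":0,"wz":0},{"hand":1,"dx":0,"dy":0,"dz":-4,"wx":0,"wy":0,"wz":0},{"hand":1,"dx":0,"dy":0,"dz":-3,"wx":0,"wy":0,"wz":0},{"hand":1,"dx":0,"dy":0,"dz":-1,"wx":0,"wy":0,"wz":0},{"hand":1,"dx":0,"dy":0,"dz":0,"wx":0,"wy":0,"wz":0}]'
python3 - <<'E'
from h import *
for n in("scene","top"):
    p,d=vision.capture(n); np.savez(f"{n}3.npz",p=p,d=d)
    q=p[180:320,150:330] if n=="scene" else p[150:260,200:420]
    cv2.imwrite(f"pics/{n}3.png",cv2.resize(q[...,::-1],None,fx=3.5,fy=3.5,interpolation=cv2.INTER_CUBIC))
E
```

```text
time_s: 2.0
position: [0.5257, 0.187, 0.1112]
tcp_rot: [[0.222, 0.975, -0.004], [0.975, -0.222, -0.0], [-0.001, -0.003, -1.0]]
force: [-0.9, -0.4, 0.3]
opening: 1.0
```

View pics/scene3.png

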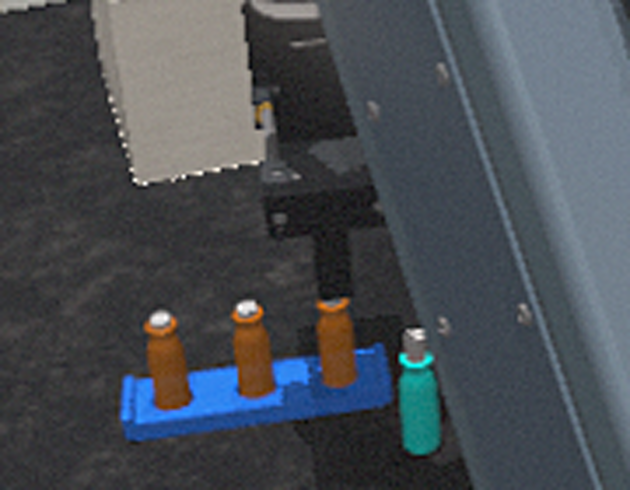

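View pics/top3.png

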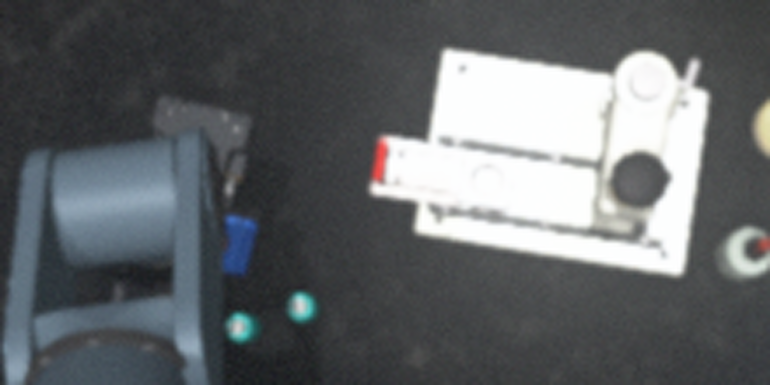

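The finger at (335,265) in the scene crop is in line with the tall vial at (335,340), and the neighbours are clear. Now I'll descend with a small correction and close.

```bash
python3 -m handwheel '[{"hand":1,"dx":0.2,"dy":-0.15,"dz":-2.4,"wx":0,"wy":0,"wz":0},{"hand":1,"dx":0,"dy":0,"dz":-3,"wx":0,"wy":0,"wz":0},{"hand":1,"dx":0,"dy":0,"dz":-2,"wx":0,"wy":0,"wz":0},{"hand":1,"dx":0,"dy":0,"dz":-1,"wx":0,"wy":0,"wz":0},{"hand":1,"dx":0,"dy":0,"dz":0,"wx":0,"wy":0,"wz":0}]'; python3 st.py
python3 -m handwheel '[{"hand":0,"dx":0,"dy":0,"dz":0,"wx":0,"wy":0,"wz":0},{"hand":-0.2,"dx":0,"dy":0,"dz":0,"wx":0,"wy":0,"wz":0},{"hand":-0.4,"dx":0,"dy":0,"dz":0,"wx":0,"wy":0,"wz":0},{"hand":-0.6,"dx":0,"dy":0,"dz":0,"wx":0,"wy":0,"wz":0},{"hand":-1,"dx":0,"dy":0,"dz":0,"wx":0,"wy":0,"wz":0},{"hand":-1,"dx":0,"dy":0,"dz":0,"wx":0,"wy":0,"wz":0},{"hand":-1,"dx":0,"dy":0,"dz":0,"wx":0,"wy":0,"wz":0}]'; python3 st.py
```

```text
time_s: 2.6
position: [0.5292, 0.1854, 0.0287]
tcp_rot: [[0.223, 0.975, 0.0], [0.975, -0.223, 0.0], [0.0, 0.0, -1.0]]
force: [-0.0, 0.2, -0.2]
opening: 0.998
2.6 pos [0.5292 0.1854 0.0287] jaw yaw -12.87 z [ 2.e-04  0.e+00 -1.e+00] F [-0.03  0.19 -0.23] open 0.998 j [ 7.9 42.  99.3  0.  38.7 20.8]
time_s: 3.3
position: [0.5289, 0.1852, 0.0286]
tcp_rot: [[0.223, 0.975, 0.0], [0.975, -0.223, 0.0], [0.0, 0.0, -1.0]]
force: [-0.9, 0.3, -0.4]
opening: 0.446
3.3 pos [0.5289 0.1852 0.0286] jaw yaw -12.89 z [ 0.  0. -1.] F [-0.88  0.3  -0.43] open 0.446 j [ 7.9 42.  99.3  0.  38.7 20.8]
```

```bash
python3 -m handwheel '[{"hand":-1,"dx":0,"dy":0,"dz":0,"wx":0,"wy":0,"wz":0},{"hand":-1,"dx":0,"dy":0,"dz":0,"wx":0,"wy":0,"wz":0},{"hand":-1,"dx":0,"dy":0,"dz":0,"wx":0,"wy":0,"wz":0},{"hand":-1,"dx":0,"dy":0,"dz":0,"wx":0,"wy":0,"wz":0}]'
```

```text
time_s: 3.7
position: [0.5288, 0.1852, 0.0284]
tcp_rot: [[0.223, 0.975, -0.0], [0.975, -0.223, -0.0], [-0.0, -0.0, -1.0]]
force: [-0.2, 0.2, -0.6]
opening: 0.273
```

The opening of 0.273 is 23.8 mm, so the vial is gripped. TCP and camera agree to about 1 mm. I'll lift it, then refine the nest from the averaged top pictures.

```bash
python3 -m handwheel '[{"hand":-1,"dx":0,"dy":0,"dz":0.5,"wx":0,"wy":0,"wz":0},{"hand":-1,"dx":0,"dy":0,"dz":1.5,"wx":0,"wy":0,"wz":0},{"hand":-1,"dx":0,"dy":0,"dz":2.5,"wx":0,"wy":0,"wz":0},{"hand":-1,"dx":0,"dy":0,"dz":3,"wx":0,"wy":0,"wz":0},{"hand":-1,"dx":0,"dy":0,"dz":3,"wx":0,"wy":0,"wz":0},{"hand":-1,"dx":0,"dy":0,"dz":1.5,"wx":0,"wy":0,"wz":0}]'
python3 - <<'E'
from h import *
g=np.mean([cv2.cvtColor(np.load(f"top{i}.npz")["p"],cv2.COLOR_RGB2GRAY).astype(float) for i in(0,2,3)]+[cv2.cvtColor(cv2.imread("pics/top1.png"),cv2.COLOR_BGR2GRAY).astype(float)],axis=0)
z=np.mean([cloud("top",np.load(f"top{i}.npz")["d"])[...,2] for i in(0,2,3)],axis=0)
c=g[175:225,300:400]; e=cv2.resize(np.clip((c-195)*255/60,0,255).astype(np.uint8),None,fx=8,fy=8,interpolation=cv2.INTER_CUBIC); cv2.imwrite("pics/c4.png",e)
print(np.round(z[191:212,332:352]*1000).astype(int))
# min-brightness
print(c.max())
E
```

```text
time_s: 4.3
position: [0.5302, 0.1854, 0.1515]
tcp_rot: [[0.223, 0.975, 0.004], [0.975, -0.223, 0.001], [0.002, 0.004, -1.0]]
force: [0.3, -0.2, -0.9]
opening: 0.268
[[ 20  16  21  19  20  19  20  21  18  20  21  21  21 476  19 475  13  13
   14   9]
 [ 15  14  12  19  20  20  21  22  22  21  21  23  19  18  19  20  18  21
   21  21]
 [ 21  32  31  33  32  30  14  17  12  16  21  19  19  21  23  20  21  21
   22  19]
 [ 18  35  32  31  32  33  32  32  32  33  30  36  33  16  11  17  19  19
   17  21]
 [ 21  32  34  30  31  33  33  32  32  30  33  35  32  32  31  34  13  13
   12  10]
 [ 23  33  33  30  34  34  34  30  31  29  35  31  33  30  31  31  16  12
   10  15]
 [ 34  34  32  33  34  22  18  22  17  30  38  31  35  33  32  10  10  13
   12  13]
 [ 33  33  32  34  17  20  19  19  19  21  20  28  33  30  34  11  11  10
   11  12]
 [ 31  33  31  18  19  18  20  19  18  17  20  32  33  31  31  11  11  11
   14  12]
 [ 34  33  32  19  19  21  20  16  15  18  22  26  35  33  30  16  12  12
    9  12]
 [ 34  31  29  20  20  18  19  17  17  17  20  20  29  32  30  13  13  11
   13  12]
[... 157 characters left out ...]
12
   13  11]
 [ 32  31  33  34  33  21  19  17  20  19  33  31  31  34  14   9  13  11
   12  13]
 [ 33  34  32  30  33  31  29  29  32  35  35  31  31  32  10  10  16  11
   12  13]
 [ 34  32  32  29  32  32  32  32  34  32  31  31  30  34  15  11  13  11
   12  15]
 [ 30  32  30  33  32  33  32  35  32  35  30  30  31  36  12  11  12  12
    9  14]
 [ 18  12  13  15  15  23 477  33  32  33  33  33  31  33  13  11  13  11
   14  14]
 [ 20  17  21  20  16  13  13  15  11  16  16  21  27  38  11  13  11   9
   13  12]
 [ 21  20  23  21  20  20  21  22  19  22  13  16  16  12  14  13  12  11
   14  14]
 [ 21  21  22  19  18  21  19  23  19  24  19  22  23  22  22  23  23  11
   13   9]]
254.0
```

View pics/c4.png

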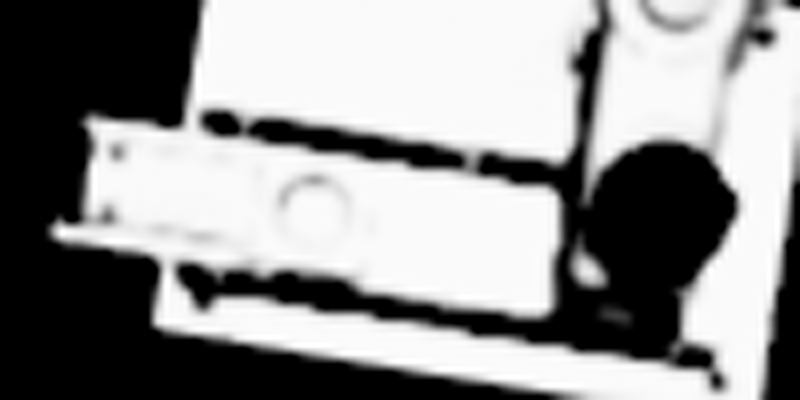

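The depth resolves the nest clearly: the block top reads 32–33 mm, the hole floor 18–20 mm, and the hole centre is near pixel (339,200). Now the centroids.

```bash
python3 - <<'E'
from h import *
z=np.median([cloud("top",np.load(f"top{i}.npz")["d"])[...,2] for i in(0,2,3)],axis=0)
m=((z>.026)&(z<.040)).astype(np.uint8); w=np.zeros_like(m); w[188:216,326:352]=1; m&=w
m=cv2.morphologyEx(m,cv2.MORPH_OPEN,np.ones((2,2),np.uint8))
n,l,st,ce=cv2.connectedComponentsWithStats(m); i=1+np.argmax(st[1:,4]); blk=(l==i).astype(np.uint8)
cn,hi=cv2.findContours(blk,cv2.RETR_CCOMP,cv2.CHAIN_APPROX_NONE)
out=np.zeros_like(m); k=max(range(len(cn)),key=lambda k:cv2.contourArea(cn[k])); cv2.drawContours(out,cn,k,1,-1)
hole=out-blk; ys,xs=np.nonzero(hole); print("hole px",xs.mean(),ys.mean(),len(xs)); print(onz("top",xs.mean(),ys.mean(),.033))
# hole via floor: clip and circle
wpts=np.array([onz("top",u,v,.033)[:2] for v,u in zip(ys,xs)]); print("hole area diam mm",2000*np.sqrt(len(xs)*.0031**2/np.pi))
ys,xs=np.nonzero(out); print("block px",xs.mean(),ys.mean(),len(xs)); print(onz("top",xs.mean(),ys.mean(),.033))
r=cv2.minAreaRect(np.array([onz("top",u,v,.033)[:2] for v,u in zip(ys,xs)],np.float32)); print("block rect",r)
# knob by depth
m=((z>.2)&(z<.235)).astype(np.uint8); w[:]=0; w[185:220,365:400]=1; m&=w; ys,xs=np.nonzero(m); print("knob px",xs.mean(),ys.mean(),len(xs),onz("top",xs.mean(),ys.mean(),.214), "diam", 2000*np.sqrt(len(xs)/np.pi)*(1.38-.214)/435.8)
for row in np.round(z[190:214,370:395]*1000).astype(int): print(*row)
# tab by depth
m=((z>.05)&(z<.08)).astype(np.uint8); w[:]=0; w[186:206,300:316]=1; m&=w; ys,xs=np.nonzero(m); print("tab px",xs.mean(),ys.mean(),len(xs),onz("top",xs.mean(),ys.mean(),.062))
E
```

```text
hole px 339.82456140350877 201.59649122807016 57
[ 0.58073593 -0.06281658  0.033     ]
hole area diam mm 26.409135264517467
block px 339.92727272727274 201.70454545454547 220
[ 0.5803994  -0.06313653  0.033     ]
block rect ((0.5803088545799255, -0.06301968544721603), (0.04579669237136841, 0.04644327983260155), 81.84207153320312)
knob px 382.7260869565217 200.36521739130436 230 [ 0.56618564 -0.17151323  0.214     ] diam 45.7857467565583
13 13 11 148 155 155 158 158 159 157 154 155 158 156 157 155 160 156 158 158 152 13 16 11 12
11 13 11 147 157 157 154 158 155 162 158 157 158 160 158 158 156 157 159 155 12 13 11 13 12
10 9 12 150 155 159 158 159 159 158 161 211 212 211 212 158 158 159 157 153 11 12 13 12 12
13 15 14 154 155 158 156 155 158 212 215 216 215 214 215 215 213 157 156 157 15 15 11 14 15
11 14 10 155 156 153 156 159 212 216 212 211 218 217 217 217 215 214 211 158 13 14 14 13 9
22 20 138 152 155 158 211 214 218 217 219 218 217 219 217 220 215 215 213 213 13 12 11 11 13
16 21 146 154 156 157 214 215 214 218 220 218 219 216 217 217 217 215 217 214 10 15 8 12 10
19 21 150 152 1
[... 922 characters left out ...]
 13 12
15 154 156 157 158 162 158 168 214 215 216 216 214 215 216 217 217 217 211 13 12 12 13 12 14
11 154 155 156 156 157 158 157 165 211 215 213 214 214 216 213 214 154 13 15 14 12 12 12 9
13 150 155 153 155 155 156 157 157 158 156 156 156 210 158 159 155 154 17 14 13 15 13 12 11
14 139 150 153 154 158 153 157 156 156 158 155 156 155 156 155 155 153 11 12 11 10 10 12 11
10 13 10 143 150 151 151 151 149 151 152 154 154 156 155 155 155 14 12 8 11 14 9 13 11
13 15 13 13 13 14 11 17 13 142 147 148 148 152 152 152 147 13 20 12 12 12 15 14 14
12 14 12 15 13 12 16 10 13 13 11 14 32 30 31 26 11 14 12 13 9 15 12 9 12
tab px 308.56666666666666 195.13333333333333 30 [0.59714815 0.03370708 0.062     ]
```

```bash
python3 - <<'E'
from h import *
z=np.median([cloud("top",np.load(f"top{i}.npz")["d"])[...,2] for i in(0,2,3)],axis=0)
g=np.mean([cv2.cvtColor(np.load(f"top{i}.npz")["p"],cv2.COLOR_RGB2GRAY).astype(float) for i in(0,2,3)],axis=0)
def cen(m,win):
    w=np.zeros(z.shape,np.uint8); w[win]=1; m=(m.astype(np.uint8)&w); n,l,st,ce=cv2.connectedComponentsWithStats(m); i=1+np.argmax(st[1:,4])
    f=np.zeros_like(m); cn,_=cv2.findContours((l==i).astype(np.uint8),cv2.RETR_EXTERNAL,cv2.CHAIN_APPROX_NONE); cv2.drawContours(f,cn,-1,1,-1)
    ys,xs=np.nonzero(f); return np.array([xs.mean(),ys.mean(),len(xs),xs.min(),xs.max(),ys.min(),ys.max()]).round(2)
W=(slice(155,235),slice(298,406)); print("press z",cen(z>.007,W),"gray",cen(g>110,W))
b=(slice(15,130),slice(220,360)); print("box z",cen(z>.02,b),"gray",cen(g>90,b))
im=np.load("top0.npz")["p"]; hsv=cv2.cvtColor(im,cv2.COLOR_RGB2HSV); z0=cloud("top",np.load("top0.npz")["d"])[...,2]
r=(slice(195,232),slice(210,278))
z=z0; print("rack z",cen(z0>.006,r),"blue",cen((hsv[...,1]>110)&(hsv[...,2]>70),r))
# fine ring fit on averaged gray
c=g[188:215,326:353]; big=cv2.resize(c,None,fx=10,fy=10,interpolation=cv2.INTER_CUBIC)
cv2.imwrite("pics/c5.png",cv2.resize(np.clip((c-215)*6.4,0,255).astype(np.uint8),None,fx=20,fy=20,interpolation=cv2.INTER_CUBIC))
E
```

```text
press z [ 358.86  194.8  4464.    306.    401.    164.    227.  ] gray [ 358.63  195.13 4782.    305.    402.    163.    228.  ]
box z [  289.84    73.69 10565.     231.     347.      23.     125.  ] gray [  289.94    73.38 10959.     230.     349.      23.     126.  ]
rack z [243.91 214.07 868.   215.   272.   201.   227.  ] blue [ 243.81  214.37 1030.    214.    273.    200.    228.  ]
```

View pics/c5.png

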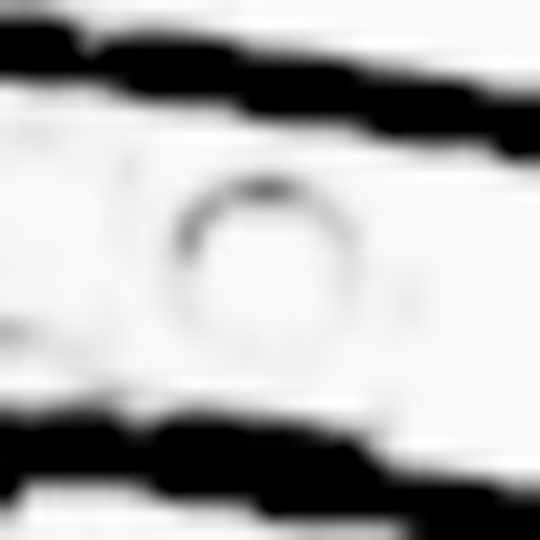

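The 2x2 opening shifted the blob. Reading the raw depth map, the hole covers columns 335–343 and rows 197–204, so its centre is about (339.1,200.6). The RGB ring in the last crop gives (338.9,201.1). I'll redo it without the opening.

```bash
python3 - <<'E'
from h import *
z=np.median([cloud("top",np.load(f"top{i}.npz")["d"])[...,2] for i in(0,2,3)],axis=0)
w=np.zeros(z.shape,bool); w[196:206,333:345]=1
h=(z<.0265)&w; ys,xs=np.nonzero(h); print("hole",xs.mean(),ys.mean(),len(xs),onz("top",xs.mean(),ys.mean(),.033)); print("rgb ring",onz("top",338.9,201.1,.031))
n0=onz("top",(xs.mean()+338.9)/2,(ys.mean()+201.1)/2,.033); print("nest",n0)
y=np.array([.1495,.9888]);x=np.array([.9888,-.1495])
for nm,p in(("tab outer",np.array([.5972,.0395])),("ram",np.array([.5655,-.1710]))):
    d=p-n0[:2]; print(nm,"along y",d@y,"x",d@x)
E
python3 st.py
```

```text
hole 338.8965517241379 200.55172413793105 58 [ 0.58399166 -0.05992496  0.033     ]
rgb ring [ 0.58248177 -0.06001247  0.031     ]
nest [ 0.58313366 -0.059931    0.033     ]
tab outer along y 0.1004202942859949 x -0.0009561380944962173
ram along y -0.11246125571400512 x -0.0008313480944961667
4.3 pos [0.5302 0.1854 0.1515] jaw yaw -12.89 z [ 4.4e-03  6.0e-04 -1.0e+00] F [ 0.27 -0.24 -0.9 ] open 0.268 j [ 7.9 30.7 95.4  0.  53.6 20.8]
```

The nest at (0.583, -0.060) is consistent with the tab (100 mm, nominal 99) and the ram axis (sideways error 0.8 mm). The carriage travel is therefore about 2–3 mm. I'll carry the vial over the nest.

```bash
python3 -m handwheel '[{"hand":-1,"dx":0.4,"dy":-1.7,"dz":0,"wx":0,"wy":0,"wz":0.01},{"hand":-1,"dx":0.8,"dy":-3.6,"dz":0,"wx":0,"wy":0,"wz":0.01},{"hand":-1,"dx":0.8,"dy":-3.6,"dz":0,"wx":0,"wy":0,"wz":0.01},{"hand":-1,"dx":0.8,"dy":-3.6,"dz":0,"wx":0,"wy":0,"wz":0.01},{"hand":-1,"dx":0.8,"dy":-3.6,"dz":0,"wx":0,"wy":0,"wz":0.01},{"hand":-1,"dx":0.8,"dy":-3.6,"dz":0,"wx":0,"wy":0,"wz":0.01},{"hand":-1,"dx":0.8,"dy":-3.6,"dz":0,"wx":0,"wy":0,"wz":0.01},{"hand":-1,"dx":0.2,"dy":-1.2,"dz":0,"wx":0,"wy":0,"wz":0},{"hand":-1,"dx":0,"dy":0,"dz":0,"wx":0,"wy":0,"wz":0},{"hand":-1,"dx":0,"dy":0,"dz":0,"wx":0,"wy":0,"wz":0}]'
python3 st.py;python3 - <<'E'
from h import *
for n in("scene","top"):
    p,d=vision.capture(n); np.savez(f"{n}4.npz",p=p,d=d)
    cv2.imwrite(f"pics/{n}4.png",p[...,::-1])
E
```

```text
time_s: 5.3
position: [0.5821, -0.0588, 0.1484]
tcp_rot: [[0.155, 0.988, -0.001], [0.988, -0.155, 0.001], [0.001, -0.002, -1.0]]
force: [0.4, 0.4, -1.0]
opening: 0.268
5.3 pos [ 0.5821 -0.0588  0.1484] jaw yaw -8.9 z [-0.0014  0.0011 -1.    ] F [ 0.44  0.36 -0.99] open 0.268 j [-16.7  32.6  91.9   0.   55.6  -7.9]
```

View pics/scene4.png

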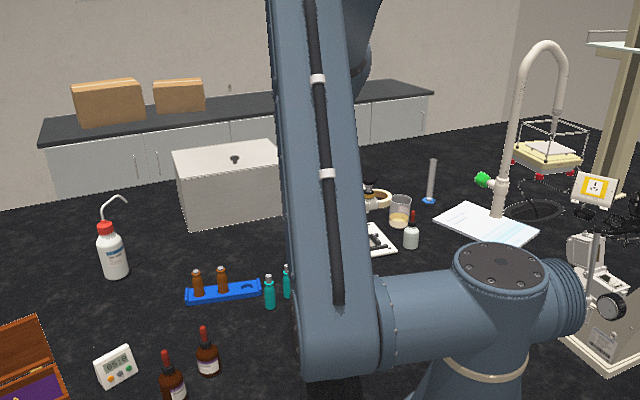

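View pics/top4.png

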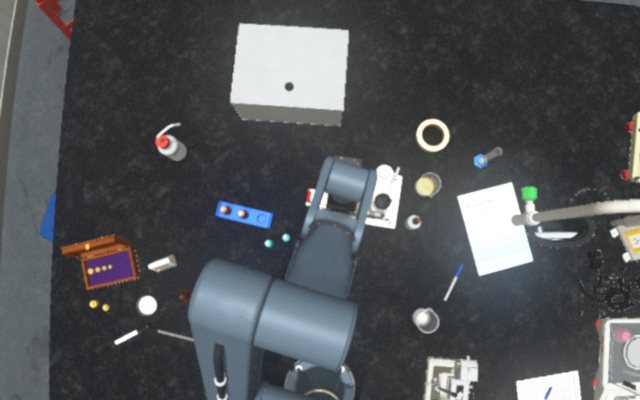

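The third hole at top (259,218) is now empty, the finished vials at (224,209) and (241,213) are untouched, and the arm hides the nest in both views. I'll descend to just above the block and settle, then insert gently watching the force.

```bash
python3 -m handwheel '[{"hand":-1,"dx":0.15,"dy":-0.1,"dz":-2,"wx":0,"wy":0,"wz":0},{"hand":-1,"dx":0,"dy":0,"dz":-3,"wx":0,"wy":0,"wz":0},{"hand":-1,"dx":0,"dy":0,"dz":-2.5,"wx":0,"wy":0,"wz":0},{"hand":-1,"dx":0,"dy":0,"dz":-1,"wx":0,"wy":0,"wz":0},{"hand":-1,"dx":0,"dy":0,"dz":0,"wx":0,"wy":0,"wz":0},{"hand":-1,"dx":0,"dy":0,"dz":0,"wx":0,"wy":0,"wz":0}]'; python3 st.py
```

```text
time_s: 6.0
position: [0.585, -0.0603, 0.0642]
tcp_rot: [[0.153, 0.988, 0.001], [0.988, -0.153, -0.0], [-0.0, 0.001, -1.0]]
force: [-0.0, -0.5, -0.8]
opening: 0.268
6.0 pos [ 0.585  -0.0603  0.0642] jaw yaw -8.83 z [ 1.1e-03 -3.0e-04 -1.0e+00] F [-0.03 -0.52 -0.85] open 0.268 j [-16.8  39.9  94.5   0.   45.5  -7.9]
```

```bash
python3 -m handwheel '[{"hand":-1,"dx":-0.05,"dy":0.03,"dz":-0.3,"wx":0,"wy":0,"wz":0},{"hand":-1,"dx":0,"dy":0,"dz":0,"wx":0,"wy":0,"wz":0}]'|head -2; python3 -m handwheel '[{"hand":-1,"dx":0,"dy":0,"dz":-0.3,"wx":0,"wy":0,"wz":0},{"hand":-1,"dx":0,"dy":0,"dz":0,"wx":0,"wy":0,"wz":0}]'; python3 st.py
```

```text
time_s: 6.2
position: [0.5844, -0.0606, 0.0614]
time_s: 6.4
position: [0.5839, -0.0606, 0.0576]
tcp_rot: [[0.155, 0.988, 0.0], [0.988, -0.155, -0.0], [-0.0, 0.0, -1.0]]
force: [0.1, -0.7, 0.1]
opening: 0.269
6.4 pos [ 0.5839 -0.0606  0.0576] jaw yaw -8.89 z [ 1.e-04 -0.e+00 -1.e+00] F [ 0.06 -0.7   0.14] open 0.269 j [-16.8  40.5  94.8   0.   44.8  -7.9]
```

```bash
python3 -m handwheel '[{"hand":-1,"dx":0,"dy":0.05,"dz":0,"wx":0,"wy":0,"wz":0},{"hand":-1,"dx":0,"dy":0,"dz":-0.2,"wx":0,"wy":0,"wz":0},{"hand":-1,"dx":0,"dy":0,"dz":0,"wx":0,"wy":0,"wz":0}]'; python3 -m handwheel '[{"hand":-1,"dx":0,"dy":0,"dz":-0.2,"wx":0,"wy":0,"wz":0},{"hand":-1,"dx":0,"dy":0,"dz":0,"wx":0,"wy":0,"wz":0}]'
```

```text
time_s: 6.7
position: [0.5838, -0.06, 0.0553]
tcp_rot: [[0.154, 0.988, -0.0], [0.988, -0.154, 0.0], [0.0, -0.0, -1.0]]
force: [-0.4, -0.3, -0.7]
opening: 0.265
time_s: 6.9
position: [0.5837, -0.06, 0.0532]
tcp_rot: [[0.154, 0.988, -0.001], [0.988, -0.154, 0.0], [0.0, -0.001, -1.0]]
force: [-0.7, -0.0, -0.5]
opening: 0.268
```

The vial bottom is about 4 mm inside the nest with no force. Continuing down.

```bash
python3 -m handwheel '[{"hand":-1,"dx":0,"dy":0,"dz":-0.3,"wx":0,"wy":0,"wz":0},{"hand":-1,"dx":0,"dy":0,"dz":-0.3,"wx":0,"wy":0,"wz":0},{"hand":-1,"dx":0,"dy":0,"dz":0,"wx":0,"wy":0,"wz":0}]'; python3 -m handwheel '[{"hand":-1,"dx":0,"dy":0,"dz":-0.1,"wx":0,"wy":0,"wz":0},{"hand":-1,"dx":0,"dy":0,"dz":0,"wx":0,"wy":0,"wz":0}]';  python3 -m handwheel '[{"hand":-1,"dx":0,"dy":0,"dz":-0.1,"wx":0,"wy":0,"wz":0},{"hand":-1,"dx":0,"dy":0,"dz":0,"wx":0,"wy":0,"wz":0}]'
```

```text
time_s: 7.2
position: [0.5835, -0.0599, 0.047]
tcp_rot: [[0.154, 0.988, -0.001], [0.988, -0.154, 0.0], [0.0, -0.001, -1.0]]
force: [-0.3, 1.0, 0.1]
opening: 0.27
time_s: 7.4
position: [0.5839, -0.06, 0.0464]
tcp_rot: [[0.154, 0.988, -0.0], [0.988, -0.154, 0.0], [0.0, -0.0, -1.0]]
force: [-0.2, -0.1, -0.4]
opening: 0.265
time_s: 7.6
position: [0.5839, -0.06, 0.0455]
tcp_rot: [[0.154, 0.988, -0.0], [0.988, -0.154, 0.0], [0.0, -0.0, -1.0]]
force: [0.2, 0.3, -0.4]
opening: 0.266
```

```bash
python3 -m handwheel '[{"hand":-1,"dx":0,"dy":0,"dz":-0.1,"wx":0,"wy":0,"wz":0},{"hand":-1,"dx":0,"dy":0,"dz":0,"wx":0,"wy":0,"wz":0}]'; python3 -m handwheel '[{"hand":-1,"dx":0,"dy":0,"dz":-0.05,"wx":0,"wy":0,"wz":0},{"hand":-1,"dx":0,"dy":0,"dz":0,"wx":0,"wy":0,"wz":0}]'
```

```text
time_s: 7.8
position: [0.5839, -0.06, 0.0445]
tcp_rot: [[0.154, 0.988, -0.0], [0.988, -0.154, 0.0], [0.0, -0.0, -1.0]]
force: [-0.5, 0.3, -1.3]
opening: 0.269
time_s: 8.0
position: [0.5839, -0.06, 0.0444]
tcp_rot: [[0.154, 0.988, 0.0], [0.988, -0.154, -0.0], [-0.0, 0.0, -1.0]]
force: [-0.3, 0.5, 1.0]
opening: 0.267
```

```bash
python3 -m handwheel '[{"hand":-1,"dx":0,"dy":0,"dz":-0.05,"wx":0,"wy":0,"wz":0},{"hand":-1,"dx":0,"dy":0,"dz":0,"wx":0,"wy":0,"wz":0},{"hand":-1,"dx":0,"dy":0,"dz":0,"wx":0,"wy":0,"wz":0}]'
```

```text
time_s: 8.3
position: [0.584, -0.06, 0.0443]
tcp_rot: [[0.154, 0.988, 0.0], [0.988, -0.154, -0.0], [-0.0, 0.0, -1.0]]
force: [-1.4, 0.1, 6.3]
opening: 0.267
```

The vial is seated: 6.3 N reaction at z = 0.0443, against 0.0444 expected. I'll release and retreat straight up.

```bash
python3 -m handwheel '[{"hand":-0.3,"dx":0,"dy":0,"dz":0,"wx":0,"wy":0,"wz":0},{"hand":-0.2,"dx":0,"dy":0,"dz":0,"wx":0,"wy":0,"wz":0},{"hand":0.1,"dx":0,"dy":0,"dz":0,"wx":0,"wy":0,"wz":0},{"hand":0.1,"dx":0,"dy":0,"dz":0,"wx":0,"wy":0,"wz":0},{"hand":0.1,"dx":0,"dy":0,"dz":0.5,"wx":0,"wy":0,"wz":0},{"hand":0.1,"dx":0,"dy":0,"dz":1.5,"wx":0,"wy":0,"wz":0},{"hand":0.1,"dx":0,"dy":0,"dz":3,"wx":0,"wy":0,"wz":0},{"hand":0.1,"dx":0,"dy":0,"dz":4,"wx":0,"wy":0,"wz":0},{"hand":0.1,"dx":0,"dy":0,"dz":3,"wx":0,"wy":0,"wz":0}]'; python3 st.py
```

```text
time_s: 9.2
position: [0.5847, -0.0602, 0.1668]
tcp_rot: [[0.154, 0.988, 0.003], [0.988, -0.154, -0.001], [-0.0, 0.003, -1.0]]
force: [1.2, -0.1, 0.7]
opening: 0.549
9.2 pos [ 0.5847 -0.0602  0.1668] jaw yaw -8.88 z [ 2.9e-03 -8.0e-04 -1.0e+00] F [ 1.23 -0.14  0.68] open 0.549 j [-16.8  31.2  90.8   0.   57.8  -7.9]
```

Released. Next, swing out beyond the tab with shut fingers, and look to confirm that the vial stands in the nest.

```bash
python3 -m handwheel '[{"hand":0,"dx":0.5,"dy":3.3,"dz":0,"wx":0,"wy":0,"wz":0},{"hand":-0.5,"dx":0.5,"dy":3.4,"dz":0,"wx":0,"wy":0,"wz":0},{"hand":-1,"dx":0.5,"dy":3.4,"dz":0,"wx":0,"wy":0,"wz":0},{"hand":-1,"dx":0.5,"dy":3.3,"dz":0,"wx":0,"wy":0,"wz":0},{"hand":-1,"dx":0,"dy":0,"dz":0,"wx":0,"wy":0,"wz":0},{"hand":-1,"dx":0,"dy":0,"dz":0,"wx":0,"wy":0,"wz":0}]'; python3 st.py;python3 - <<'E'
from h import *
for n in("scene","top"):
    p,d=vision.capture(n); np.savez(f"{n}5.npz",p=p,d=d)
    cv2.imwrite(f"pics/{n}5.png",p[...,::-1] if n=="scene" else cv2.resize(p[150:260,200:420,::-1],None,fx=3.5,fy=3.5,interpolation=cv2.INTER_CUBIC))
E
```

```text
time_s: 9.8
position: [0.604, 0.0746, 0.1646]
tcp_rot: [[0.152, 0.988, 0.001], [0.988, -0.152, -0.001], [-0.0, 0.001, -1.0]]
force: [0.0, -0.3, 1.0]
opening: 0.132
9.8 pos [0.604  0.0746 0.1646] jaw yaw -8.76 z [ 1.1e-03 -5.0e-04 -1.0e+00] F [ 0.01 -0.28  0.96] open 0.132 j [-3.5 32.9 87.8 -0.  59.3  5.3]
```

View pics/scene5.png

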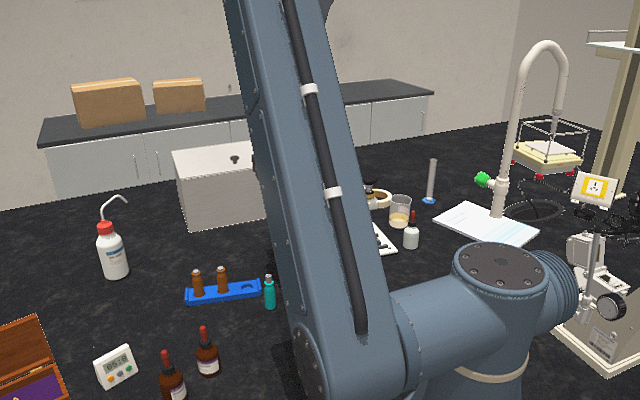

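View pics/top5.png

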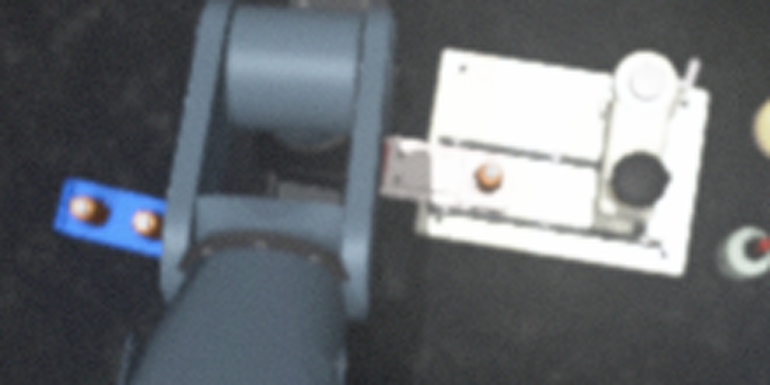

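The top view shows the vial standing upright in the nest at crop (488,176), pixel (339,200), with the tab clear at crop (386,160). The finished vials are untouched. I'll lower the shut fingers outside the tab.

```bash
python3 -m handwheel '[{"hand":-1,"dx":0,"dy":0,"dz":-3,"wx":0,"wy":0,"wz":0},{"hand":-1,"dx":0,"dy":0,"dz":-4,"wx":0,"wy":0,"wz":0},{"hand":-1,"dx":0,"dy":0,"dz":-4,"wx":0,"wy":0,"wz":0},{"hand":-1,"dx":0,"dy":0,"dz":-2,"wx":0,"wy":0,"wz":0},{"hand":-1,"dx":0,"dy":0,"dz":-0.6,"wx":0,"wy":0,"wz":0},{"hand":-1,"dx":-0.2,"dy":-1.5,"dz":0,"wx":0,"wy":0,"wz":0},{"hand":-1,"dx":-0.05,"dy":-0.4,"dz":0,"wx":0,"wy":0,"wz":0},{"hand":-1,"dx":0,"dy":0,"dz":0,"wx":0,"wy":0,"wz":0}]'; python3 st.py
```

```text
time_s: 10.7
position: [0.6027, 0.0533, 0.0293]
tcp_rot: [[0.157, 0.988, 0.003], [0.988, -0.157, -0.0], [0.0, 0.003, -1.0]]
force: [-1.0, -0.1, 0.7]
opening: 0.007
10.7 pos [0.6027 0.0533 0.0293] jaw yaw -9.01 z [ 3.1e-03 -4.0e-04 -1.0e+00] F [-1.02 -0.08  0.7 ] open 0.007 j [-5.5 43.9 92.7 -0.  43.2  3.5]
```

```bash
python3 -m handwheel '[{"hand":-1,"dx":-0.06,"dy":-0.4,"dz":0,"wx":0,"wy":0,"wz":0},{"hand":-1,"dx":-0.06,"dy":-0.4,"dz":0,"wx":0,"wy":0,"wz":0},{"hand":-1,"dx":-0.12,"dy":-0.8,"dz":0,"wx":0,"wy":0,"wz":0},{"hand":-1,"dx":-0.18,"dy":-1.2,"dz":0,"wx":0,"wy":0,"wz":0},{"hand":-1,"dx":-0.18,"dy":-1.2,"dz":0,"wx":0,"wy":0,"wz":0},{"hand":-1,"dx":-0.18,"dy":-1.2,"dz":0,"wx":0,"wy":0,"wz":0},{"hand":-1,"dx":-0.18,"dy":-1.2,"dz":0,"wx":0,"wy":0,"wz":0},{"hand":-1,"dx":-0.18,"dy":-1.2,"dz":0,"wx":0,"wy":0,"wz":0},{"hand":-1,"dx":-0.15,"dy":-1.0,"dz":0,"wx":0,"wy":0,"wz":0},{"hand":-1,"dx":-0.12,"dy":-0.8,"dz":0,"wx":0,"wy":0,"wz":0}]'; python3 st.py
```

```text
time_s: 11.7
position: [0.587, -0.0402, 0.0274]
tcp_rot: [[0.155, 0.988, -0.0], [0.988, -0.155, 0.0], [-0.0, -0.0, -1.0]]
force: [0.7, 1.2, 0.9]
opening: 0.003
11.7 pos [ 0.587  -0.0402  0.0274] jaw yaw -8.92 z [-5.e-04  0.e+00 -1.e+00] F [0.71 1.17 0.94] open 0.003 j [-14.8  43.3  95.1  -0.   41.6  -5.9]
```

```bash
python3 -m handwheel '[{"hand":-1,"dx":-0.1,"dy":-0.6,"dz":0,"wx":0,"wy":0,"wz":0},{"hand":-1,"dx":-0.08,"dy":-0.5,"dz":0,"wx":0,"wy":0,"wz":0},{"hand":-1,"dx":-0.06,"dy":-0.4,"dz":0,"wx":0,"wy":0,"wz":0},{"hand":-1,"dx":-0.03,"dy":-0.2,"dz":0,"wx":0,"wy":0,"wz":0},{"hand":-1,"dx":0,"dy":0,"dz":0,"wx":0,"wy":0,"wz":0}]';python3 -m handwheel '[{"hand":-1,"dx":-0.03,"dy":-0.2,"dz":0,"wx":0,"wy":0,"wz":0},{"hand":-1,"dx":-0.03,"dy":-0.2,"dz":0,"wx":0,"wy":0,"wz":0}]'|grep -E 'pos|force';python3 -m handwheel '[{"hand":-1,"dx":-0.02,"dy":-0.15,"dz":0,"wx":0,"wy":0,"wz":0},{"hand":-1,"dx":0,"dy":0,"dz":0,"wx":0,"wy":0,"wz":0}]'|grep -E 'pos|force'
```

```text
time_s: 12.2
position: [0.5841, -0.0563, 0.0274]
tcp_rot: [[0.154, 0.988, -0.001], [0.988, -0.154, -0.0], [-0.0, -0.001, -1.0]]
force: [0.2, -0.8, 0.9]
opening: 0.005
position: [0.5835, -0.0596, 0.0273]
force: [0.2, 1.6, 0.5]
position: [0.5834, -0.0604, 0.0274]
force: [0.5, 5.3, -0.1]
```

```bash
python3 -m handwheel '[{"hand":-1,"dx":-0.01,"dy":-0.1,"dz":0,"wx":0,"wy":0,"wz":0},{"hand":-1,"dx":0,"dy":0,"dz":0,"wx":0,"wy":0,"wz":0}]'|grep -E 'pos|force';python3 -m handwheel '[{"hand":-1,"dx":-0.01,"dy":-0.05,"dz":0,"wx":0,"wy":0,"wz":0},{"hand":-1,"dx":0,"dy":0,"dz":0,"wx":0,"wy":0,"wz":0}]'|grep -E 'pos|force'
```

```text
position: [0.5834, -0.0604, 0.0274]
force: [1.0, 8.6, -0.0]
position: [0.5834, -0.0604, 0.0274]
force: [2.3, 9.5, 0.3]
```

The carriage has come up hard: position holds at y = -0.0604 while the force climbs to 9.5 N. I'll back off, lift and check the picture.

```bash
python3 -m handwheel '[{"hand":-1,"dx":0.04,"dy":0.3,"dz":0,"wx":0,"wy":0,"wz":0},{"hand":-1,"dx":0.15,"dy":1,"dz":0,"wx":0,"wy":0,"wz":0},{"hand":-1,"dx":0.3,"dy":2,"dz":0,"wx":0,"wy":0,"wz":0},{"hand":-1,"dx":0.3,"dy":2,"dz":1,"wx":0,"wy":0,"wz":0},{"hand":-1,"dx":0,"dy":0,"dz":4,"wx":0,"wy":0,"wz":0},{"hand":-1,"dx":0,"dy":3,"dz":5,"wx":0,"wy":0,"wz":0},{"hand":-1,"dx":0,"dy":3,"dz":5,"wx":0,"wy":0,"wz":0},{"hand":-1,"dx":0,"dy":3,"dz":5,"wx":0,"wy":0,"wz":0},{"hand":-1,"dx":0,"dy":0,"dz":3,"wx":0,"wy":0,"wz":0},{"hand":-1,"dx":0,"dy":0,"dz":0,"wx":0,"wy":0,"wz":0}]';python3 - <<'E'
from h import *
for n in("scene","top"):
    p,d=vision.capture(n); np.savez(f"{n}6.npz",p=p,d=d)
    cv2.imwrite(f"pics/{n}6.png",p[...,::-1] if n=="scene" else cv2.resize(p[150:260,200:420,::-1],None,fx=3.5,fy=3.5,interpolation=cv2.INTER_CUBIC))
z=cloud("top",np.load("top6.npz")["d"])[...,2]
m=((z>.05)&(z<.08)).astype(np.uint8); w=np.zeros_like(m); w[186:216,325:360]=1; m&=w; ys,xs=np.nonzero(m); 
if len(xs): print("tab px",xs.mean(),ys.mean(),len(xs),onz("top",xs.mean(),ys.mean(),.062))
m=((z>.205)&(z<.235)).astype(np.uint8); w[:]=0; w[185:220,365:400]=1; m&=w; ys,xs=np.nonzero(m); print("knob",xs.mean(),ys.mean(),len(xs),onz("top",xs.mean(),ys.mean(),.214),np.median(z[m>0]))
E
```

```text
time_s: 14.0
position: [0.5946, 0.068, 0.2417]
tcp_rot: [[0.152, 0.988, 0.011], [0.988, -0.152, -0.001], [0.0, 0.011, -1.0]]
force: [0.7, -0.1, -0.3]
opening: 0.003
tab px 345.03225806451616 200.58064516129033 31 [ 0.58096803 -0.07752938  0.062     ]
knob 382.7260869565217 200.36521739130436 230 [ 0.56618564 -0.17151323  0.214     ] 0.2159220103850015
```

View pics/top6.png

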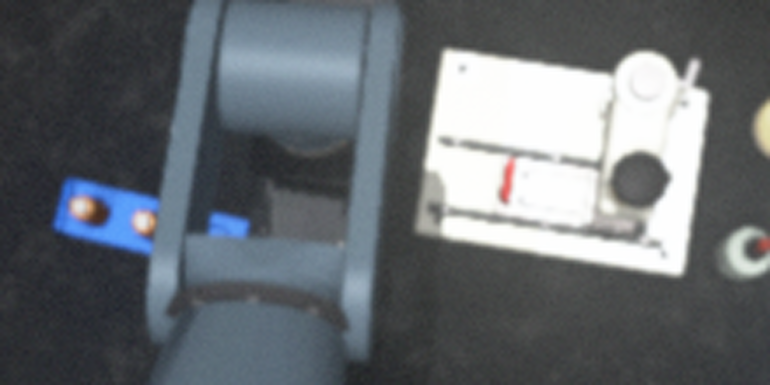

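View pics/scene6.png

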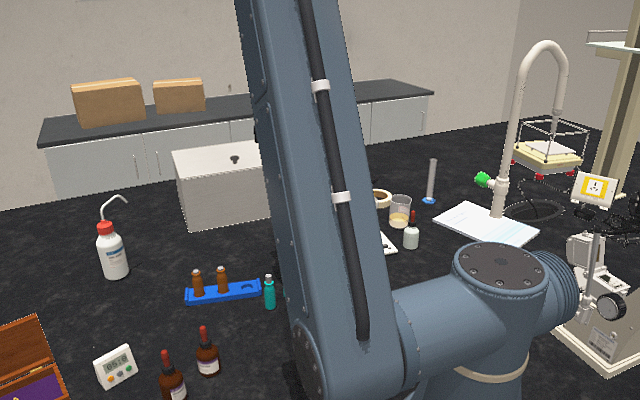

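The tab moved 112.4 mm to (0.5810,-0.0775). The ram axis inferred from it is (0.5665,-0.1713), and the knob by depth is (0.5662,-0.1715), so the carriage is home. The tab shows at crop (508,178). The bottle, beaker and finished vials are undisturbed. I'll move above the knob with shut fingers.

```bash
python3 -m handwheel '[{"hand":-1,"dx":-0.25,"dy":-2,"dz":0.5,"wx":0,"wy":0,"wz":0},{"hand":-1,"dx":-0.5,"dy":-4,"dz":0,"wx":0,"wy":0,"wz":0},{"hand":-1,"dx":-0.5,"dy":-4,"dz":0,"wx":0,"wy":0,"wz":0},{"hand":-1,"dx":-0.5,"dy":-4,"dz":0,"wx":0,"wy":0,"wz":0},{"hand":-1,"dx":-0.5,"dy":-4,"dz":0,"wx":0,"wy":0,"wz":0},{"hand":-1,"dx":-0.5,"dy":-4,"dz":0,"wx":0,"wy":0,"wz":0},{"hand":-1,"dx":-0.1,"dy":-1.95,"dz":0,"wx":0,"wy":0,"wz":0},{"hand":-1,"dx":0,"dy":0,"dz":0,"wx":0,"wy":0,"wz":0},{"hand":-1,"dx":0,"dy":0,"dz":0,"wx":0,"wy":0,"wz":0}]';python3 st.py; python3 - <<'E'
from h import *
for n in("scene","top"):
    p,d=vision.capture(n); np.savez(f"{n}7.npz",p=p,d=d)
    cv2.imwrite(f"pics/{n}7.png",p[...,::-1])
E
```

```text
time_s: 15.0
position: [0.5618, -0.172, 0.2392]
tcp_rot: [[0.156, 0.988, -0.004], [0.988, -0.156, 0.003], [0.002, -0.004, -1.0]]
force: [-0.0, 0.9, 0.5]
opening: 0.003
15.0 pos [ 0.5618 -0.172   0.2392] jaw yaw -8.98 z [-0.0036  0.0026 -1.    ] F [-0.03  0.87  0.47] open 0.003 j [-27.9  26.3  86.4   0.   67.5 -19. ]
```

View pics/scene7.png

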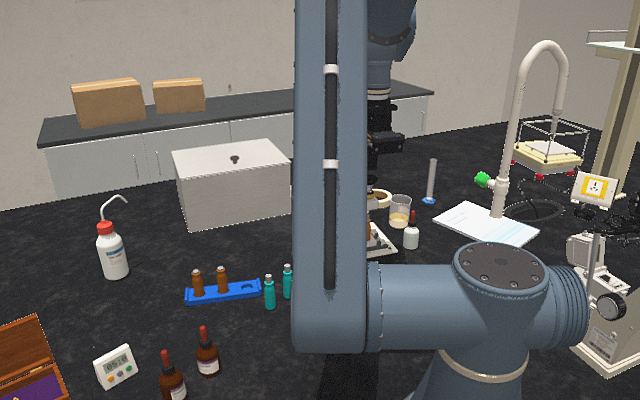

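The gripper hangs over the press and nothing is touched. I'll correct x by +4.5 mm and come down to the knob.

```bash
python3 -m handwheel '[{"hand":-1,"dx":0.4,"dy":0.05,"dz":-0.8,"wx":0,"wy":0,"wz":0},{"hand":-1,"dx":0,"dy":0,"dz":-0.7,"wx":0,"wy":0,"wz":0},{"hand":-1,"dx":0,"dy":0,"dz":-0.3,"wx":0,"wy":0,"wz":0},{"hand":-1,"dx":0,"dy":0,"dz":0,"wx":0,"wy":0,"wz":0},{"hand":-1,"dx":0,"dy":0,"dz":0,"wx":0,"wy":0,"wz":0}]'|grep -E 'time|pos|force';for i in 1; do python3 -m handwheel '[{"hand":-1,"dx":0,"dy":0,"dz":-0.2,"wx":0,"wy":0,"wz":0},{"hand":-1,"dx":0,"dy":0,"dz":0,"wx":0,"wy":0,"wz":0}]'|grep -E 'time|pos|force';done
```

```text
time_s: 15.6
position: [0.567, -0.1716, 0.223]
force: [-0.2, 0.3, 0.5]
time_s: 15.8
position: [0.567, -0.1719, 0.2212]
force: [0.9, -0.1, 0.6]
```

```bash
python3 -m handwheel '[{"hand":-1,"dx":0,"dy":0,"dz":-0.1,"wx":0,"wy":0,"wz":0},{"hand":-1,"dx":0,"dy":0,"dz":0,"wx":0,"wy":0,"wz":0}]'|grep -E 'time|pos|force'
```

```text
time_s: 16.0
position: [0.567, -0.1719, 0.2202]
force: [0.4, 0.4, -0.5]
```

```bash
python3 -m handwheel '[{"hand":-1,"dx":0,"dy":0,"dz":-0.2,"wx":0,"wy":0,"wz":0},{"hand":-1,"dx":0,"dy":0,"dz":0,"wx":0,"wy":0,"wz":0}]'|grep -E 'time|pos|force'; python3 -m handwheel '[{"hand":-1,"dx":0,"dy":0,"dz":-0.2,"wx":0,"wy":0,"wz":0},{"hand":-1,"dx":0,"dy":0,"dz":0,"wx":0,"wy":0,"wz":0}]'|grep -E 'time|pos|force'; python3 -m handwheel '[{"hand":-1,"dx":0,"dy":0,"dz":-0.2,"wx":0,"wy":0,"wz":0},{"hand":-1,"dx":0,"dy":0,"dz":0,"wx":0,"wy":0,"wz":0}]'|grep -E 'time|pos|force'
```

```text
time_s: 16.2
position: [0.5673, -0.172, 0.2184]
force: [-0.3, 0.4, 2.2]
time_s: 16.4
position: [0.5672, -0.172, 0.2164]
force: [-0.4, -0.8, 3.8]
time_s: 16.6
position: [0.5672, -0.172, 0.2142]
force: [-0.9, -0.0, 3.4]
```

Contact with the knob came at z ≈ 0.2184, then the spring force of 3–4 N. Continuing in small steps.

```bash
python3 -m handwheel '[{"hand":-1,"dx":0,"dy":0,"dz":-0.2,"wx":0,"wy":0,"wz":0},{"hand":-1,"dx":0,"dy":0,"dz":0,"wx":0,"wy":0,"wz":0}]'|grep -E 'time|pos|force'; python3 -m handwheel '[{"hand":-1,"dx":0,"dy":0,"dz":-0.1,"wx":0,"wy":0,"wz":0},{"hand":-1,"dx":0,"dy":0,"dz":0,"wx":0,"wy":0,"wz":0}]'|grep -E 'time|pos|force'; python3 -m handwheel '[{"hand":-1,"dx":0,"dy":0,"dz":-0.1,"wx":0,"wy":0,"wz":0},{"hand":-1,"dx":0,"dy":0,"dz":0,"wx":0,"wy":0,"wz":0}]'|grep -E 'time|pos|force'
```

```text
time_s: 16.8
position: [0.5672, -0.172, 0.2121]
force: [-0.1, 0.9, 3.8]
time_s: 17.0
position: [0.5672, -0.172, 0.2115]
force: [-1.1, -1.1, 5.4]
time_s: 17.2
position: [0.5672, -0.172, 0.2108]
force: [-1.1, 0.7, 6.7]
```

```bash
python3 -m handwheel '[{"hand":-1,"dx":0,"dy":0,"dz":-0.05,"wx":0,"wy":0,"wz":0},{"hand":-1,"dx":0,"dy":0,"dz":0,"wx":0,"wy":0,"wz":0}]'|grep -E 'time|pos|force'; python3 -m handwheel '[{"hand":-1,"dx":0,"dy":0,"dz":-0.05,"wx":0,"wy":0,"wz":0},{"hand":-1,"dx":0,"dy":0,"dz":0,"wx":0,"wy":0,"wz":0}]'|grep -E 'time|pos|force'
```

```text
time_s: 17.4
position: [0.5673, -0.172, 0.2105]
force: [-1.0, -0.4, 6.9]
time_s: 17.6
position: [0.5672, -0.172, 0.21]
force: [-1.5, -0.2, 7.3]
```

The stopper was met at about 6.6 mm stroke, with force now around 7 N. That isn't the collar yet, so I'll keep going in single small steps.

```bash
python3 -m handwheel '[{"hand":-1,"dx":0,"dy":0,"dz":-0.1,"wx":0,"wy":0,"wz":0},{"hand":-1,"dx":0,"dy":0,"dz":0,"wx":0,"wy":0,"wz":0}]'|grep -E 'time|pos|force'
```

```text
time_s: 17.8
position: [0.5673, -0.172, 0.2091]
force: [-0.5, 0.2, 7.5]
```

```bash
python3 -m handwheel '[{"hand":-1,"dx":0,"dy":0,"dz":-0.05,"wx":0,"wy":0,"wz":0},{"hand":-1,"dx":0,"dy":0,"dz":0,"wx":0,"wy":0,"wz":0}]'|grep -E 'time|pos|force'
```

```text
time_s: 18.0
position: [0.5673, -0.172, 0.2086]
force: [-0.9, -0.2, 8.0]
```

```bash
python3 -m handwheel '[{"hand":-1,"dx":0,"dy":0,"dz":-0.1,"wx":0,"wy":0,"wz":0},{"hand":-1,"dx":0,"dy":0,"dz":0,"wx":0,"wy":0,"wz":0}]'|grep -E 'time|pos|force'
```

```text
time_s: 18.2
position: [0.5673, -0.172, 0.2076]
force: [-0.9, 0.2, 7.1]
```

```bash
python3 -m handwheel '[{"hand":-1,"dx":0,"dy":0,"dz":-0.05,"wx":0,"wy":0,"wz":0},{"hand":-1,"dx":0,"dy":0,"dz":0,"wx":0,"wy":0,"wz":0}]'|grep -E 'time|pos|force'
```

```text
time_s: 18.4
position: [0.5673, -0.172, 0.2072]
force: [-1.2, 0.0, 8.8]
```

```bash
python3 -m handwheel '[{"hand":-1,"dx":0,"dy":0,"dz":-0.1,"wx":0,"wy":0,"wz":0},{"hand":-1,"dx":0,"dy":0,"dz":0,"wx":0,"wy":0,"wz":0}]'|grep -E 'time|pos|force'
```

```text
time_s: 18.6
position: [0.5673, -0.172, 0.2062]
force: [-0.6, -0.0, 7.8]
```

```bash
python3 -m handwheel '[{"hand":-1,"dx":0,"dy":0,"dz":-0.05,"wx":0,"wy":0,"wz":0},{"hand":-1,"dx":0,"dy":0,"dz":0,"wx":0,"wy":0,"wz":0}]'|grep -E 'time|pos|force'
```

```text
time_s: 18.8
position: [0.5673, -0.172, 0.2057]
force: [-2.2, 0.1, 8.2]
```

```bash
python3 -m handwheel '[{"hand":-1,"dx":0,"dy":0,"dz":-0.1,"wx":0,"wy":0,"wz":0},{"hand":-1,"dx":0,"dy":0,"dz":0,"wx":0,"wy":0,"wz":0}]'|grep -E 'time|pos|force'
```

```text
time_s: 19.0
position: [0.5673, -0.172, 0.2047]
force: [-1.2, 0.3, 8.3]
```

```bash
python3 -m handwheel '[{"hand":-1,"dx":0,"dy":0,"dz":-0.05,"wx":0,"wy":0,"wz":0},{"hand":-1,"dx":0,"dy":0,"dz":0,"wx":0,"wy":0,"wz":0}]'|grep -E 'time|pos|force'
```

```text
time_s: 19.2
position: [0.5673, -0.172, 0.2043]
force: [-2.0, 0.1, 7.8]
```

```bash
python3 -m handwheel '[{"hand":-1,"dx":0,"dy":0,"dz":-0.1,"wx":0,"wy":0,"wz":0},{"hand":-1,"dx":0,"dy":0,"dz":0,"wx":0,"wy":0,"wz":0}]'|grep -E 'time|pos|force'
```

```text
time_s: 19.4
position: [0.5673, -0.172, 0.2032]
force: [-0.7, 0.6, 8.7]
```

```bash
python3 -m handwheel '[{"hand":-1,"dx":0,"dy":0,"dz":-0.05,"wx":0,"wy":0,"wz":0},{"hand":-1,"dx":0,"dy":0,"dz":0,"wx":0,"wy":0,"wz":0}]'|grep -E 'time|pos|force'
```

```text
time_s: 19.6
position: [0.5673, -0.172, 0.2028]
force: [0.2, 0.7, 8.7]
```

```bash
python3 -m handwheel '[{"hand":-1,"dx":0,"dy":0,"dz":-0.1,"wx":0,"wy":0,"wz":0},{"hand":-1,"dx":0,"dy":0,"dz":0,"wx":0,"wy":0,"wz":0}]'|grep -E 'time|pos|force'
```

```text
time_s: 19.8
position: [0.5673, -0.172, 0.2018]
force: [-0.7, 0.6, 8.5]
```

```bash
python3 -m handwheel '[{"hand":-1,"dx":0,"dy":0,"dz":-0.05,"wx":0,"wy":0,"wz":0},{"hand":-1,"dx":0,"dy":0,"dz":0,"wx":0,"wy":0,"wz":0}]'|grep -E 'time|pos|force'
```

```text
time_s: 20.0
position: [0.5673, -0.172, 0.2014]
force: [-1.8, 0.2, 9.2]
```

```bash
python3 -m handwheel '[{"hand":-1,"dx":0,"dy":0,"dz":-0.1,"wx":0,"wy":0,"wz":0},{"hand":-1,"dx":0,"dy":0,"dz":0,"wx":0,"wy":0,"wz":0}]'|grep -E 'time|pos|force'
```

```text
time_s: 20.2
position: [0.5673, -0.172, 0.2004]
force: [-2.3, 0.2, 10.3]
```

```bash
python3 -m handwheel '[{"hand":-1,"dx":0,"dy":0,"dz":-0.05,"wx":0,"wy":0,"wz":0},{"hand":-1,"dx":0,"dy":0,"dz":0,"wx":0,"wy":0,"wz":0}]'|grep -E 'time|pos|force'
```

```text
time_s: 20.4
position: [0.5673, -0.172, 0.2003]
force: [-2.4, 0.3, 11.7]
```

The force is now past 11 N and the position lags the command, so the ram is landing on the washer. Half-millimetre steps from here.

```bash
python3 -m handwheel '[{"hand":-1,"dx":0,"dy":0,"dz":-0.05,"wx":0,"wy":0,"wz":0},{"hand":-1,"dx":0,"dy":0,"dz":0,"wx":0,"wy":0,"wz":0}]'|grep -E 'time|pos|force'
```

```text
time_s: 20.6
position: [0.5673, -0.172, 0.2001]
force: [-3.3, 1.1, 12.9]
```

```bash
python3 -m handwheel '[{"hand":-1,"dx":0,"dy":0,"dz":-0.05,"wx":0,"wy":0,"wz":0},{"hand":-1,"dx":0,"dy":0,"dz":0,"wx":0,"wy":0,"wz":0}]'|grep -E 'time|pos|force'
```

```text
time_s: 20.8
position: [0.5673, -0.1721, 0.2]
force: [-3.4, 1.2, 14.2]
```

```bash
python3 -m handwheel '[{"hand":-1,"dx":0,"dy":0,"dz":-0.05,"wx":0,"wy":0,"wz":0},{"hand":-1,"dx":0,"dy":0,"dz":0,"wx":0,"wy":0,"wz":0},{"hand":-1,"dx":0,"dy":0,"dz":0,"wx":0,"wy":0,"wz":0}]'|grep -E 'time|pos|force'
```

```text
time_s: 21.1
position: [0.5673, -0.172, 0.1998]
force: [-3.4, 0.5, 16.7]
```

The total is 16.7 N. Less the 5.8 N spring and 0–4 N drag, the washer carries about 7–11 N, which is within 5–15 N. Holding.

```bash
python3 -m handwheel '[{"hand":-1,"dx":0,"dy":0,"dz":0,"wx":0,"wy":0,"wz":0},{"hand":-1,"dx":0,"dy":0,"dz":0,"wx":0,"wy":0,"wz":0},{"hand":-1,"dx":0,"dy":0,"dz":0,"wx":0,"wy":0,"wz":0},{"hand":-1,"dx":0,"dy":0,"dz":0,"wx":0,"wy":0,"wz":0}]'|grep -E 'time|pos|force'
```

```text
time_s: 21.5
position: [0.5673, -0.172, 0.1998]
force: [-4.5, 1.0, 15.6]
```

```bash
python3 -m handwheel '[{"hand":-1,"dx":0,"dy":0,"dz":0,"wx":0,"wy":0,"wz":0},{"hand":-1,"dx":0,"dy":0,"dz":0,"wx":0,"wy":0,"wz":0},{"hand":-1,"dx":0,"dy":0,"dz":0,"wx":0,"wy":0,"wz":0},{"hand":-1,"dx":0,"dy":0,"dz":0,"wx":0,"wy":0,"wz":0}]'|grep -E 'time|pos|force'
```

```text
time_s: 21.9
position: [0.5673, -0.172, 0.1998]
force: [-4.2, 0.7, 16.0]
```

```bash
python3 -m handwheel '[{"hand":-1,"dx":0,"dy":0,"dz":0,"wx":0,"wy":0,"wz":0},{"hand":-1,"dx":0,"dy":0,"dz":0,"wx":0,"wy":0,"wz":0},{"hand":-1,"dx":0,"dy":0,"dz":0,"wx":0,"wy":0,"wz":0},{"hand":-1,"dx":0,"dy":0,"dz":0,"wx":0,"wy":0,"wz":0}]'|grep -E 'time|pos|force'
```

```text
time_s: 22.3
position: [0.5673, -0.172, 0.1998]
force: [-3.1, 0.8, 15.9]
```

Steady at 16 N for 1.2 s. Now I'll let the knob come up gently and lift off.

```bash
python3 -m handwheel '[{"hand":-1,"dx":0,"dy":0,"dz":0.2,"wx":0,"wy":0,"wz":0},{"hand":-1,"dx":0,"dy":0,"dz":0.4,"wx":0,"wy":0,"wz":0},{"hand":-1,"dx":0,"dy":0,"dz":0.5,"wx":0,"wy":0,"wz":0},{"hand":-1,"dx":0,"dy":0,"dz":0.5,"wx":0,"wy":0,"wz":0},{"hand":-1,"dx":0,"dy":0,"dz":0.5,"wx":0,"wy":0,"wz":0},{"hand":-1,"dx":0,"dy":0,"dz":1,"wx":0,"wy":0,"wz":0},{"hand":-1,"dx":0,"dy":0,"dz":3,"wx":0,"wy":0,"wz":0},{"hand":-1,"dx":0,"dy":0,"dz":3,"wx":0,"wy":0,"wz":0}]'
python3 -m handwheel '[{"hand":-1,"dx":-0.5,"dy":4,"dz":0,"wx":0,"wy":0,"wz":0},{"hand":-1,"dx":-0.5,"dy":4,"dz":0,"wx":0,"wy":0,"wz":0},{"hand":-1,"dx":-0.5,"dy":4.5,"dz":0,"wx":0,"wy":0,"wz":0},{"hand":-1,"dx":-0.5,"dy":4.5,"dz":0,"wx":0,"wy":0,"wz":0},{"hand":-1,"dx":-0.5,"dy":4.5,"dz":0,"wx":0,"wy":0,"wz":0},{"hand":-1,"dx":-0.5,"dy":4.5,"dz":0,"wx":0,"wy":0,"wz":0},{"hand":-1,"dx":-0.5,"dy":4,"dz":0,"wx":0,"wy":0,"wz":0},{"hand":-1,"dx":0,"dy":0,"dz":0,"wx":0,"wy":0,"wz":0},{"hand":-1,"dx":0,"dy":0,"dz":0,"wx":0,"wy":0,"wz":0}]'
python3 - <<'E'
from h import *
for n in("scene","top"):
    p,d=vision.capture(n); np.savez(f"{n}8.npz",p=p,d=d)
    cv2.imwrite(f"pics/{n}8.png",p[...,::-1] if n=="scene" else cv2.resize(p[150:260,200:435,::-1],None,fx=3.4,fy=3.4,interpolation=cv2.INTER_CUBIC))
z=cloud("top",np.load("top8.npz")["d"])[...,2]
m=((z>.05)&(z<.08)).astype(np.uint8); w=np.zeros_like(m); w[186:216,325:360]=1; m&=w; ys,xs=np.nonzero(m); 
if len(xs): print("tab px",xs.mean(),ys.mean(),len(xs),onz("top",xs.mean(),ys.mean(),.062))
m=((z>.19)&(z<.235)).astype(np.uint8); w[:]=0; w[185:220,365:400]=1; m&=w; ys,xs=np.nonzero(m); print("knob",xs.mean(),ys.mean(),len(xs),np.median(z[m>0]))
E
```

```text
time_s: 23.1
position: [0.5658, -0.1711, 0.2878]
tcp_rot: [[0.154, 0.988, -0.004], [0.988, -0.154, 0.002], [0.002, -0.004, -1.0]]
force: [0.2, 0.9, -0.4]
opening: 0.007
time_s: 24.0
position: [0.5312, 0.1289, 0.2879]
tcp_rot: [[0.152, 0.988, -0.001], [0.988, -0.152, -0.001], [-0.001, -0.001, -1.0]]
force: [0.3, -0.9, -0.3]
opening: 0.003
tab px 344.96875 200.75 32 [ 0.58044839 -0.07733547  0.062     ]
knob 382.7260869565217 200.36521739130436 230 0.21584489334527884
```

View pics/top8.png

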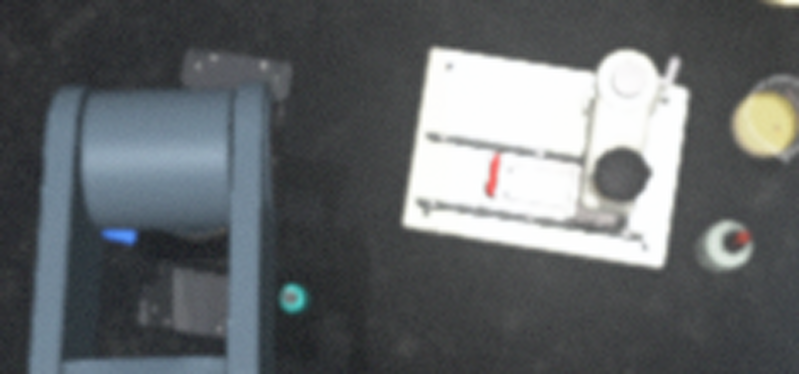

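View pics/scene8.png

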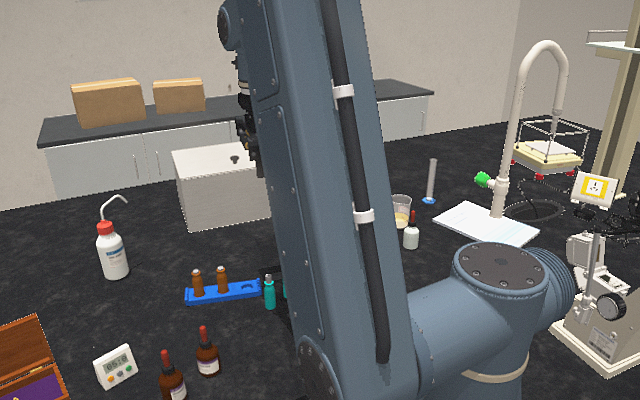

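The top view shows the carriage still home (tab at (0.580,-0.077), unchanged) and the knob back at its rest height (0.2158, unchanged). The bottle, beaker and finished vials are in place, and the arm touches nothing. Handing in.

```bash
python3 -c "
from rig import hand_in
print(hand_in())"
```

```text
the job is handed in; nothing more can be done
None
```

I handed the job in at about 24 s of the 64 s allowed. The vial is stoppered and standing under the ram, with the carriage home and the knob back up.

- **Vial:** I took the amber vial with the tall stopper from the right-hand hole and seated it in the nest. It touched the nest floor within 0.1 mm of the expected height.
- **Carriage:** I pushed it in 112 mm until it stopped moving while the force climbed to 9.5 N.
- **Knob:** Spring contact came at z = 0.218 m, the stopper at about 6.6 mm stroke and the collar at about 18 mm. I held it there for about 1.2 s at a steady 16 N in total. That puts about 6–10 N on the washer, depending on how far the stopper drag had faded.
- **Last checks:** In the final pictures the tab has not moved since the push and the knob is at its original height. The finished vials, bottle and beaker looked undisturbed, and the arm touched nothing.

**What I could not confirm:**
- After the carriage went in, neither camera could see the vial under the press head. That it stands there rests on the force steps and on the earlier picture of it upright in the nest.
- My first move command was refused because some keys were missing. Nothing moved.
- One early nest measurement was off by about 1 pixel. I corrected it before placing the vial.

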